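# Pull-test blower modules and lock the sound ones

### The arm

A 7-joint arm with a two-finger parallel gripper is mounted at the origin on the work surface. World frame = base frame: x ahead of the robot, y to its left, z up, the work surface at z = 0. Lengths are in m, angles in rad, forces in N, time in s.
With the tool pointing down it reaches from about 0.425 to 0.925 m from the base axis. Payload 6.8 kg.
Tool frame: the origin (TCP) lies at the very end of the fingers, on their centre line; the grasp point (between the pads) lies 19 mm behind it; z points along the fingers, y is the line along which they close (so a half turn about z gives the same grasp; the last joint's range is limited). The gripper opens to 85 mm and grips with 20 to 120 N. Pads are 22 mm wide; open, the fingers measure 114 mm over their backs; the gripper's body (76 mm by 85 mm) begins 54 mm behind the grasp point. The pads swing forward as they close: fully open they stand 13 mm farther back than shut.
Start: joints at [1.027, 0.477, 0.022, 1.555, -0.011, 1.109, -0.083], TCP at [0.285, -0.612, 0.231] pointing down, gripper open.
Joint ranges: [-2.96, 2.96], [-0.34, 2.1], [-1.41, 1.46], [0.24, 2.44], [-1.37, 4.51], [0.17, 1.92], [-2.96, 2.96]. Speed limits (rad/s): [2.39, 2.39, 3.14, 3.14, 3.14, 3.14, 3.14].

### API

Orientations are given as a unit quaternion [w, x, y, z].
In Python, from station import bot gives the robot as it stands.
- The arm moves only by the tool jog_arm, never from a script. Its argument "motion" is a list of rows, each a list of 7 numbers: the turn, a rotation vector about the tool's x, y, z in rad, then the shift along the tool's x, y, z in mm, then the finger opening in mm, from 0 to 85.4. A call has 1 to 10 rows; each row is the pose to reach, as a shift and turn from the pose commanded when the call began, along the tool's axes at that moment; what a row does not reach only later rows make up. A row lasts 1/8 s, in which the tool goes at most 62.5 mm and 10.7 degrees, less where a joint would pass 70% of its speed; a pose out of reach is approached as far as the arm can. A call with a gripper value outside its range is refused whole. The fingers move at their own pace and stop on an object; "grip_force" is the grip in N (left out, the last holds). Time passes only in rows, so rows that repeat a pose let the fingers close. It gives the time, the measured TCP pose, the force, the opening and the grip force at its end, in the units of the state.
- bot.get_obs(): the state, without advancing time (a new reading comes with each control period).
- bot.read_camera(name): name is "scene" or "top" or "wrist"; returns a dict with "pixels" (420x560x3 uint8, red, green, blue), "camera_matrix" (3x3 intrinsics, pixels), "T" (4x4, takes a point from camera to world coordinates); the wrist camera has in their place "tool_from_camera" (4x4, takes a point from camera to tool coordinates, whose origin is the TCP and whose axes are the flange's). Camera axes: x right, y down, z forward; pixel columns grow to the right and rows downward; lengths in m; the calibration is good to about 2 mm. A picture is of the moment at which its call begins: read the wrist's pose just before it. There is no depth.
- bot.hand_in(): hands the job in; it is judged then, once.
Trained networks look in a picture, given as the dict that the camera call returned (one of the last four; its "shot" number tells which), for a name from the list of things; names that differ only in an ending like _2 or _b are one class to them, and where a whole thing is asked for, a point or a joint stands for the part that bears it (a point fixed in the world has none). Each returns a list of dicts, best first, with "score" (0 to 1); they miss things now and then, are a little off and sometimes report something else, mostly with a low value. They report only what shows in the picture. A call takes as long as a camera call.
- bot.spot_in(thing, picture): "xy" ([column, row] in pixels, amid what is visible of it).
- bot.tip_of(thing, picture): "xy" ([column, row] in pixels: a listed point, or the origin of a listed thing).
The state is a dict: "t": time; "q": joint angles; "joint_vel": joint speeds; "joint_torque": joint torques, N m; "eef_pos": TCP position; "tool_rot": TCP orientation; "contact_force": force on the tool from outside, world axes, zero at the start; "torque": the same for the moment, N m; "gripper_width": opening from 0.0 (shut) to 1.0 (fully open); "grasp_force": force on a finger pad.
Only numpy, scipy, OpenCV 4.12 (cv2) and the standard library are available. Lean on these libraries where they do the work, as an engineer would, in place of code of your own. Each camera call takes 0.05 s, during which the arm holds its last target. There are 200 camera calls.

### The job

Pull-test every laptop blower in the red test nests: tug it straight up by its white tab until its yellow tell-tale stands in the green band (about 13 N), never into the red, and let it spring back down; then lock it with one of the loose orange pins, pushed from the robot's side through the nest and the blower's lug until fully home, handle against the nest. A blower that simply comes out when tugged has failed: put it in the grey reject tray, inside its walls, and leave its nest without a blower. Spare pins are not needed; do not disturb the other things on the bench.

Things in the scene. Friction and masses are not known exactly. Their poses are not given: they have to be found in the camera images.
- nest_a: red nest (2.5 kg, stands by its weight) holding a blower. Origin: centre of its underside. Base 90 x 94 x 12 mm; red pocket 42 (x) x 62 x 58 high. Front and rear cheeks (outer faces x = -21, +21, 10 thick) have 15 mm square holes at y 0, z 40; the lug between has a 16 mm hole, in line when fully down. Pins go in from the -x face along +x. White tell-tale post 18 x 14 x 88 at y +40
- hub_a (a point): body centre of nest_a's blower: black, 16 (x) x 66 x 56 mm. White tab, 10 (x) x 34 (y), from 28 to 58 mm above this point; alu lug 16 x 40, 28 to 76 below, 3 mm play in pocket. Seated: (0,0,88) in nest, same axes. 0.12 kg. Sound: sprung clip, rises from 5.5 N pull, then 0.6 N per mm, stop at 22 mm, springs back. Faulty (looks alike): comes straight out
- marker_a (a joint): yellow tell-tale collar on nest_a's post, m above rest (lower edge then at z 40 mm; read it at the lower edge). A sound blower lifts it mm for mm as it rises; it stays at the highest point reached and cannot be put back. Green band 0.009 to 0.016 (about 11 to 15 N); above is red, over-pulled. A faulty blower does not move it
- nest_b: red nest (2.5 kg, stands by its weight) holding a blower. Origin: centre of its underside. Base 90 x 94 x 12 mm; red pocket 42 (x) x 62 x 58 high. Front and rear cheeks (outer faces x = -21, +21, 10 thick) have 15 mm square holes at y 0, z 40; the lug between has a 16 mm hole, in line when fully down. Pins go in from the -x face along +x. White tell-tale post 18 x 14 x 88 at y +40
- hub_b (a point): body centre of nest_b's blower: black, 16 (x) x 66 x 56 mm. White tab, 10 (x) x 34 (y), from 28 to 58 mm above this point; alu lug 16 x 40, 28 to 76 below, 3 mm play in pocket. Seated: (0,0,88) in nest, same axes. 0.12 kg. Sound: sprung clip, rises from 5.5 N pull, then 0.6 N per mm, stop at 22 mm, springs back. Faulty (looks alike): comes straight out
- marker_b (a joint): yellow tell-tale collar on nest_b's post, m above rest (lower edge then at z 40 mm; read it at the lower edge). A sound blower lifts it mm for mm as it rises; it stays at the highest point reached and cannot be put back. Green band 0.009 to 0.016 (about 11 to 15 N); above is red, over-pulled. A faulty blower does not move it
- nest_c: red nest (2.5 kg, stands by its weight) holding a blower. Origin: centre of its underside. Base 90 x 94 x 12 mm; red pocket 42 (x) x 62 x 58 high. Front and rear cheeks (outer faces x = -21, +21, 10 thick) have 15 mm square holes at y 0, z 40; the lug between has a 16 mm hole, in line when fully down. Pins go in from the -x face along +x. White tell-tale post 18 x 14 x 88 at y +40
- hub_c (a point): body centre of nest_c's blower: black, 16 (x) x 66 x 56 mm. White tab, 10 (x) x 34 (y), from 28 to 58 mm above this point; alu lug 16 x 40, 28 to 76 below, 3 mm play in pocket. Seated: (0,0,88) in nest, same axes. 0.12 kg. Sound: sprung clip, rises from 5.5 N pull, then 0.6 N per mm, stop at 22 mm, springs back. Faulty (looks alike): comes straight out
- marker_c (a joint): yellow tell-tale collar on nest_c's post, m above rest (lower edge then at z 40 mm; read it at the lower edge). A sound blower lifts it mm for mm as it rises; it stays at the highest point reached and cannot be put back. Green band 0.009 to 0.016 (about 11 to 15 N); above is red, over-pulled. A faulty blower does not move it
- nest_d: red nest (2.5 kg, stands by its weight) holding a blower. Origin: centre of its underside. Base 90 x 94 x 12 mm; red pocket 42 (x) x 62 x 58 high. Front and rear cheeks (outer faces x = -21, +21, 10 thick) have 15 mm square holes at y 0, z 40; the lug between has a 16 mm hole, in line when fully down. Pins go in from the -x face along +x. White tell-tale post 18 x 14 x 88 at y +40
- hub_d (a point): body centre of nest_d's blower: black, 16 (x) x 66 x 56 mm. White tab, 10 (x) x 34 (y), from 28 to 58 mm above this point; alu lug 16 x 40, 28 to 76 below, 3 mm play in pocket. Seated: (0,0,88) in nest, same axes. 0.12 kg. Sound: sprung clip, rises from 5.5 N pull, then 0.6 N per mm, stop at 22 mm, springs back. Faulty (looks alike): comes straight out
- marker_d (a joint): yellow tell-tale collar on nest_d's post, m above rest (lower edge then at z 40 mm; read it at the lower edge). A sound blower lifts it mm for mm as it rises; it stays at the highest point reached and cannot be put back. Green band 0.009 to 0.016 (about 11 to 15 N); above is red, over-pulled. A faulty blower does not move it
- pin_1: loose lock pin lying on the bench: orange handle 60 x 22 x 22 mm, steel shaft 10 mm in diameter, 65 long, tapered tip. Origin: centre of the handle, on the axis (11 mm up when lying); x points to the tip; handle face at x = 30, tip at 95 mm. Fully home its origin is at (-51, 0, 40) mm in the nest's frame, some mm lower when let go. 60 g
- pin_2: loose lock pin lying on the bench: orange handle 60 x 22 x 22 mm, steel shaft 10 mm in diameter, 65 long, tapered tip. Origin: centre of the handle, on the axis (11 mm up when lying); x points to the tip; handle face at x = 30, tip at 95 mm. Fully home its origin is at (-51, 0, 40) mm in the nest's frame, some mm lower when let go. 60 g
- pin_3: loose lock pin lying on the bench: orange handle 60 x 22 x 22 mm, steel shaft 10 mm in diameter, 65 long, tapered tip. Origin: centre of the handle, on the axis (11 mm up when lying); x points to the tip; handle face at x = 30, tip at 95 mm. Fully home its origin is at (-51, 0, 40) mm in the nest's frame, some mm lower when let go. 60 g
- pin_4: loose lock pin lying on the bench: orange handle 60 x 22 x 22 mm, steel shaft 10 mm in diameter, 65 long, tapered tip. Origin: centre of the handle, on the axis (11 mm up when lying); x points to the tip; handle face at x = 30, tip at 95 mm. Fully home its origin is at (-51, 0, 40) mm in the nest's frame, some mm lower when let go. 60 g
- tray: grey open reject tray, fixed, 170 (x) x 110 (y) x 70 mm outside, walls and floor 5 mm; origin: centre of the underside
- screwdriver: red-handled screwdriver, 170 mm, loose, leave it alone; origin near its middle, at the underside
- brush: cleaning brush, 160 mm, loose, leave it alone; origin near its middle, at the underside
- cleaner: small clear bottle with blue cap, 105 mm tall, 44 mm across, loose, leave it alone; origin near its middle, at the underside
- screwjar: jar, 60 mm tall, 54 mm across, loose, leave it alone; origin near its middle, at the underside
- battery: flat black battery pack, 60 x 130 x 12 mm, loose, leave it alone; origin near its middle, at the underside
- tape: yellow ring of tape, 76 mm across, 18 mm high, loose, leave it alone; origin near its middle, at the underside
- dish: shallow steel dish, 70 mm across, 18 mm high, loose, leave it alone; origin near its middle, at the underside

How it is judged:
At the end, for the whole second after the job is handed in: Sound blowers: tell-tale at 9 to 16 mm, and in each of their nests a pin at rest, its handle within 9 mm of the nest's front face, its handle's centre within 11 mm and its axis within 0.2 rad of the holes' axis. Failed blower: body centre inside the tray's walls, under 100 mm above its underside (((value of joint marker_a between 0.009 and 0.016 m and ((x of pin_1 in the frame of nest_a between -0.06 and -0.044 m and y of pin_1 in the frame of nest_a between -0.011 and 0.011 m and z of pin_1 in the frame of nest_a between 0.029 and 0.051 m and angle between the x axis of pin_1 and the x axis of nest_a, either way round below 0.2 rad and linear speed of pin_1 below 0.03 m/s) or (x of pin_2 in the frame of nest_a between -0.06 and -0.044 m and y of pin_2 in the frame of nest_a between -0.011 and 0.011 m and z of pin_2 in the frame of nest_a between 0.029 and 0.051 m and angle between the x axis of pin_2 and the x axis of nest_a, either way round below 0.2 rad and linear speed of pin_2 below 0.03 m/s) or (x of pin_3 in the frame of nest_a between -0.06 and -0.044 m and y of pin_3 in the frame of nest_a between -0.011 and 0.011 m and z of pin_3 in the frame of nest_a between 0.029 and 0.051 m and angle between the x axis of pin_3 and the x axis of nest_a, either way round below 0.2 rad and linear speed of pin_3 below 0.03 m/s) or (x of pin_4 in the frame of nest_a between -0.06 and -0.044 m and y of pin_4 in the frame of nest_a between -0.011 and 0.011 m and z of pin_4 in the frame of nest_a between 0.029 and 0.051 m and angle between the x axis of pin_4 and the x axis of nest_a, either way round below 0.2 rad and linear speed of pin_4 below 0.03 m/s))) or (x of hub_a in the frame of tray between -0.082 and 0.082 m and y of hub_a in the frame of tray between -0.055 and 0.055 m and z of hub_a in the frame of tray below 0.1 m)) and ((value of joint marker_b between 0.009 and 0.016 m and ((x of pin_1 in the frame of nest_b between -0.06 and -0.044 m and y of pin_1 in the frame of nest_b between -0.011 and 0.011 m and z of pin_1 in the frame of nest_b between 0.029 and 0.051 m and angle between the x axis of pin_1 and the x axis of nest_b, either way round below 0.2 rad and linear speed of pin_1 below 0.03 m/s) or (x of pin_2 in the frame of nest_b between -0.06 and -0.044 m and y of pin_2 in the frame of nest_b between -0.011 and 0.011 m and z of pin_2 in the frame of nest_b between 0.029 and 0.051 m and angle between the x axis of pin_2 and the x axis of nest_b, either way round below 0.2 rad and linear speed of pin_2 below 0.03 m/s) or (x of pin_3 in the frame of nest_b between -0.06 and -0.044 m and y of pin_3 in the frame of nest_b between -0.011 and 0.011 m and z of pin_3 in the frame of nest_b between 0.029 and 0.051 m and angle between the x axis of pin_3 and the x axis of nest_b, either way round below 0.2 rad and linear speed of pin_3 below 0.03 m/s) or (x of pin_4 in the frame of nest_b between -0.06 and -0.044 m and y of pin_4 in the frame of nest_b between -0.011 and 0.011 m and z of pin_4 in the frame of nest_b between 0.029 and 0.051 m and angle between the x axis of pin_4 and the x axis of nest_b, either way round below 0.2 rad and linear speed of pin_4 below 0.03 m/s))) or (x of hub_b in the frame of tray between -0.082 and 0.082 m and y of hub_b in the frame of tray between -0.055 and 0.055 m and z of hub_b in the frame of tray below 0.1 m)) and ((value of joint marker_c between 0.009 and 0.016 m and ((x of pin_1 in the frame of nest_c between -0.06 and -0.044 m and y of pin_1 in the frame of nest_c between -0.011 and 0.011 m and z of pin_1 in the frame of nest_c between 0.029 and 0.051 m and angle between the x axis of pin_1 and the x axis of nest_c, either way round below 0.2 rad and linear speed of pin_1 below 0.03 m/s) or (x of pin_2 in the frame of nest_c between -0.06 and -0.044 m and y of pin_2 in the frame of nest_c between -0.011 and 0.011 m and z of pin_2 in the frame of nest_c between 0.029 and 0.051 m and angle between the x axis of pin_2 and the x axis of nest_c, either way round below 0.2 rad and linear speed of pin_2 below 0.03 m/s) or (x of pin_3 in the frame of nest_c between -0.06 and -0.044 m and y of pin_3 in the frame of nest_c between -0.011 and 0.011 m and z of pin_3 in the frame of nest_c between 0.029 and 0.051 m and angle between the x axis of pin_3 and the x axis of nest_c, either way round below 0.2 rad and linear speed of pin_3 below 0.03 m/s) or (x of pin_4 in the frame of nest_c between -0.06 and -0.044 m and y of pin_4 in the frame of nest_c between -0.011 and 0.011 m and z of pin_4 in the frame of nest_c between 0.029 and 0.051 m and angle between the x axis of pin_4 and the x axis of nest_c, either way round below 0.2 rad and linear speed of pin_4 below 0.03 m/s))) or (x of hub_c in the frame of tray between -0.082 and 0.082 m and y of hub_c in the frame of tray between -0.055 and 0.055 m and z of hub_c in the frame of tray below 0.1 m)) and ((value of joint marker_d between 0.009 and 0.016 m and ((x of pin_1 in the frame of nest_d between -0.06 and -0.044 m and y of pin_1 in the frame of nest_d between -0.011 and 0.011 m and z of pin_1 in the frame of nest_d between 0.029 and 0.051 m and angle between the x axis of pin_1 and the x axis of nest_d, either way round below 0.2 rad and linear speed of pin_1 below 0.03 m/s) or (x of pin_2 in the frame of nest_d between -0.06 and -0.044 m and y of pin_2 in the frame of nest_d between -0.011 and 0.011 m and z of pin_2 in the frame of nest_d between 0.029 and 0.051 m and angle between the x axis of pin_2 and the x axis of nest_d, either way round below 0.2 rad and linear speed of pin_2 below 0.03 m/s) or (x of pin_3 in the frame of nest_d between -0.06 and -0.044 m and y of pin_3 in the frame of nest_d between -0.011 and 0.011 m and z of pin_3 in the frame of nest_d between 0.029 and 0.051 m and angle between the x axis of pin_3 and the x axis of nest_d, either way round below 0.2 rad and linear speed of pin_3 below 0.03 m/s) or (x of pin_4 in the frame of nest_d between -0.06 and -0.044 m and y of pin_4 in the frame of nest_d between -0.011 and 0.011 m and z of pin_4 in the frame of nest_d between 0.029 and 0.051 m and angle between the x axis of pin_4 and the x axis of nest_d, either way round below 0.2 rad and linear speed of pin_4 below 0.03 m/s))) or (x of hub_d in the frame of tray between -0.082 and 0.082 m and y of hub_d in the frame of tray between -0.055 and 0.055 m and z of hub_d in the frame of tray below 0.1 m))); the robot touches nothing.
It fails at once if a blower is over-pulled: its tell-tale goes above the green band (value of joint any of marker_a, marker_b, marker_c, marker_d above 0.016 m).
It fails at once if one of the other loose things is moved more than 50 mm (distance of any of screwdriver, brush, cleaner, screwjar, battery, tape, dish from where it was at the start of the episode above 0.05 m).
Of nest_a, nest_b, nest_c only 2 to 3 are there at a start; the rules pass over those that are not, and their reading is None.
At some moment in a run one of pin_1, pin_2, pin_3, pin_4 may be knocked a few centimetres aside while the robot is not near it.
It also fails if it takes over 210 s, if anything falls off the work surface, if the arm or the gripper's body presses on something with over 40 N, if the wrist force passes 120 N, or if a joint passes its speed limit or range.

## Working session

There is one attempt and no reset: what is moved stays moved. The work goes in short steps, Python scripts to look and compute and a tool call to move; the robot and the scene stay as the last step left them, time stands still between calls to the robot, and variables do not carry over. Pictures are saved under pics/ and viewed, at most 14 in all, crops included, and the job is handed in when it is done.

Besides the shell and the picture viewer there is one more tool, called after "Call:" as name(argument=value, ...), one argument or row to a line, values as JSON. jog_arm: Moves the arm, as the interface text tells. Its arguments: {"type":"object","properties":{"motion":{"type":"array"},"grip_force":{"type":"number"}},"required":["motion"]}

```bash
ls; mkdir -p pics; cat > h.py <<'E'
import numpy as np, cv2
from scipy.spatial.transform import Rotation as R
from station import bot
def save(p,n): cv2.imwrite(f'pics/{n}.png',p['pixels'][:,:,::-1])
def ray(p,xy,T=None):
    T=p['T'] if T is None else T
    d=np.linalg.inv(p['camera_matrix'])@[xy[0],xy[1],1]
    return np.array(T)[:3,3],np.array(T)[:3,:3]@d
def at(p,xy,z,T=None):
    o,d=ray(p,xy,T); return o+d*(z-o[2])/d[2]
def proj(p,X,T=None):
    T=p['T'] if T is None else T
    c=(np.linalg.inv(T)@np.r_[X,1])[:3]; u=p['camera_matrix']@c; return u[:2]/u[2]
def tool():
    o=bot.get_obs(); q=o['tool_rot']; M=np.eye(4); M[:3,:3]=R.from_quat([q[1],q[2],q[3],q[0]]).as_matrix(); M[:3,3]=o['eef_pos']; return M,o
def wrist():
    M,o=tool(); p=bot.read_camera('wrist'); return p,M@np.array(p['tool_from_camera'])
E
python3 - <<'E'
from h import *
M,o=tool(); print(o['t'],M.round(3),o['contact_force'],o['gripper_width'])
for c in ['scene','top']:
    p=bot.read_camera(c); save(p,c+'0'); print(c,np.array(p['T']).round(3).tolist(),p['camera_matrix'][0])
    for t in ['nest_a','hub_a','pin_1','tray','screwdriver','brush','cleaner','screwjar','battery','tape','dish']:
        z={'nest_a':0,'hub_a':.088,'pin_1':.011}.get(t,0)
        print(t,[(round(d['score'],2),np.round(d['xy']).tolist(),at(p,d['xy'],z)[:2].round(3).tolist()) for d in bot.tip_of(t,p)if d['score']>.2])
E
```

```text
pics
0.0 [[ 0.907  0.422 -0.001  0.285]
 [ 0.422 -0.907  0.002 -0.611]
 [-0.    -0.002 -1.     0.23 ]
 [ 0.     0.     0.     1.   ]] [-0.25219787 -0.04197958  0.09003458] 0.9997346435770088
scene [[0.702, 0.453, -0.55, 1.216], [0.712, -0.447, 0.541, -0.632], [-0.001, -0.772, -0.636, 0.833], [0.0, 0.0, 0.0, 1.0]] [488.96765213   0.         271.83653641]
nest_a [(0.75, [200.0, 296.0], [0.603, -0.25]), (0.7, [305.0, 222.0], [0.598, 0.096]), (0.65, [341.0, 190.0], [0.577, 0.267])]
hub_a [(0.77, [236.0, 231.0], [0.575, -0.115]), (0.73, [305.0, 197.0], [0.6, 0.089]), (0.68, [343.0, 164.0], [0.575, 0.266]), (0.64, [195.0, 268.0], [0.601, -0.253])]
pin_1 [(0.7, [218.0, 215.0], [0.43, -0.054]), (0.63, [147.0, 265.0], [0.452, -0.285]), (0.55, [266.0, 196.0], [0.461, 0.089]), (0.52, [320.0, 162.0], [0.455, 0.317])]
tray [(0.58, [363.0, 154.0], [0.509, 0.459]), (0.49, [367.0, 236.0], [0.743, 0.167])]
screwdriver []
brush [(0.8, [284.0, 153.0], [0.332, 0.289]), (0.35, [201.0, 296.0], [0.603, -0.249])]
cleaner [(0.74, [285.0, 152.0], [0.331, 0.296]), (0.72, [364.0, 152.0], [0.504, 0.466]), (0.6, 
[... 980 characters left out ...]
 [250.0, 202.0], [0.612, 0.103])]
tray [(0.98, [121.0, 235.0], [0.509, 0.479])]
screwdriver [(0.75, [373.0, 204.0], [0.616, -0.267]), (0.51, [292.0, 171.0], [0.711, -0.02])]
brush [(0.65, [184.0, 295.0], [0.337, 0.286]), (0.51, [255.0, 253.0], [0.462, 0.084]), (0.5, [252.0, 206.0], [0.603, 0.096])]
cleaner [(0.52, [269.0, 145.0], [0.79, 0.048])]
screwjar [(0.6, [227.0, 160.0], [0.742, 0.176]), (0.44, [384.0, 296.0], [0.344, -0.296])]
battery [(0.79, [356.0, 155.0], [0.765, -0.217]), (0.67, [184.0, 297.0], [0.331, 0.286])]
tape [(0.53, [149.0, 173.0], [0.695, 0.407]), (0.5, [353.0, 156.0], [0.761, -0.206]), (0.35, [188.0, 207.0], [0.594, 0.287])]
dish [(0.81, [384.0, 293.0], [0.353, -0.297])]
```

```bash
ls pics
```

```text
scene0.png
top0.png
```

View pics/top0.png

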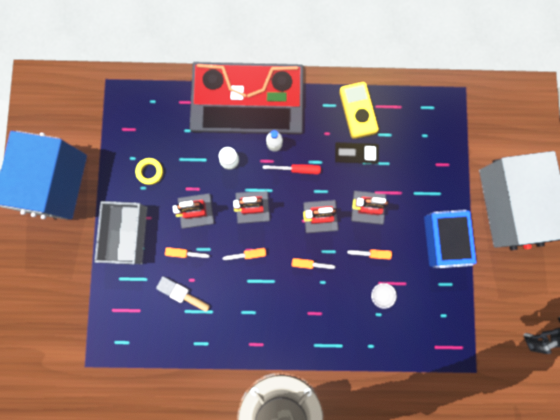

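View pics/scene0.png

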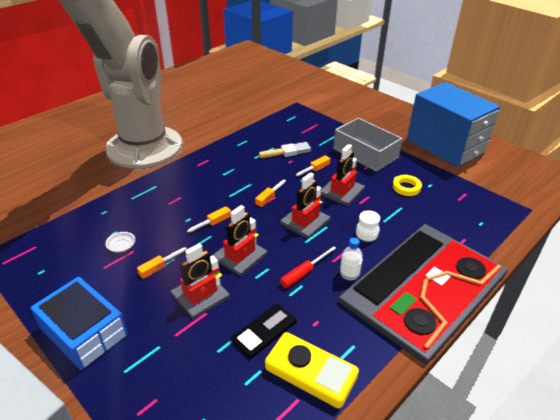

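The top view shows four nests at px (193,210), (250,207), (320,215) and (369,206), with four pins in front at (186,254), (245,254), (313,264) and (370,254). Their handles point alternately left, right, left, right. The tray is at (121,235).

```bash
cat >> h.py <<'E'
def Rt(yaw,tilt=0): return R.from_euler('z',yaw).as_matrix()@np.diag([1.,-1,-1])@R.from_euler('y',tilt).as_matrix()
def row(pos,yaw,cur=None,tilt=0):
    M=tool()[0] if cur is None else cur
    d=M[:3,:3].T@(np.array(pos)-M[:3,3])*1000
    rv=R.from_matrix(M[:3,:3].T@Rt(yaw,tilt)).as_rotvec()
    print('row',rv.round(3).tolist(),d.round(1).tolist(),'rows',max(np.linalg.norm(d)/62.5,np.degrees(np.linalg.norm(rv))/10.7).round(1)); 
    C=np.eye(4);C[:3,:3]=Rt(yaw,tilt);C[:3,3]=pos;return C
E
python3 - <<'E'
from h import *
print(bot.read_camera('wrist')['tool_from_camera'])
row([.5,-.18,.36],0)
E
```

```text
[[ 7.03579377e-04 -9.61379264e-01 -2.75226117e-01  7.01437483e-02]
 [ 9.99999518e-01  8.64928367e-04 -4.64872884e-04  1.29967027e-04]
 [ 6.84970027e-04 -2.75225657e-01  9.61379409e-01 -1.42758306e-01]
 [ 0.00000000e+00  0.00000000e+00  0.00000000e+00  1.00000000e+00]]
row [0.0, -0.0, 0.436] [377.3, -300.8, -128.7] rows 8.0
```

Call:
jog_arm(
  motion=[
    [0,0,0.436,432,-280,-129,85],
    [0,0,0.436,432,-280,-129,85],
    [0,0,0.436,432,-280,-129,85],
    [0,0,0.436,432,-280,-129,85],
    [0,0,0.436,432,-280,-129,85],
    [0,0,0.436,432,-280,-129,85],
    [0,0,0.436,432,-280,-129,85],
    [0,0,0.436,432,-280,-129,85],
    [0,0,0.436,432,-280,-129,85],
    [0,0,0.436,432,-280,-129,85],
  ],
)

```text
t: 2.5
eef_pos: [0.56, -0.1725, 0.361]
tool_rot: [-0.0, 1.0, 0.003, 0.001]
contact_force: [-0.9, -1.0, -0.9]
gripper_width: 0.996
grasp_force: 0.0
```

```bash
cat > look.py <<'E'
from h import *
import sys
M,o=tool(); print(o['t'],M.round(3)[:3].tolist())
p,T=wrist(); save(p,sys.argv[1]); np.savez(f'pics/{sys.argv[1]}.npz',K=p['camera_matrix'],T=T)
for t,z in [('nest_a',0),('hub_a',.088),('pin_1',.011)]:
    for f in (bot.tip_of,bot.spot_in):
        print(t,f.__name__,[(round(d['score'],2),np.round(d['xy']).tolist(),at(p,d['xy'],z,T)[:2].round(3).tolist()) for d in f(t,p) if d['score']>.3])
E
python3 look.py w1; python3 -c "
from h import *
row([.55,.19,.36],0)"
```

```text
2.5 [[1.0, 0.005, 0.002, 0.56], [0.005, -1.0, 0.001, -0.172], [0.002, -0.001, -1.0, 0.361]]
nest_a call [(0.8, [109.0, 137.0], [0.6, 0.091]), (0.63, [341.0, 136.0], [0.603, -0.252])]
nest_a call [(0.98, [99.0, 141.0], [0.594, 0.107]), (0.94, [241.0, 155.0], [0.574, -0.104]), (0.76, [12.0, 153.0], [0.575, 0.24]), (0.55, [338.0, 131.0], [0.611, -0.247]), (0.44, [23.0, 26.0], [0.746, 0.187])]
hub_a call [(0.86, [234.0, 164.0], [0.573, -0.107]), (0.8, [69.0, 141.0], [0.6, 0.095]), (0.65, [350.0, 140.0], [0.603, -0.249])]
hub_a call [(0.88, [64.0, 144.0], [0.596, 0.101]), (0.82, [355.0, 139.0], [0.604, -0.255]), (0.65, [14.0, 153.0], [0.585, 0.165]), (0.62, [232.0, 165.0], [0.572, -0.104])]
pin_1 call [(0.74, [356.0, 229.0], [0.463, -0.28]), (0.68, [212.0, 245.0], [0.435, -0.054])]
pin_1 call [(0.88, [220.0, 247.0], [0.432, -0.067]), (0.62, [349.0, 227.0], [0.466, -0.269]), (0.58, [115.0, 229.0], [0.46, 0.096]), (0.46, [16.0, 230.0], [0.458, 0.251])]
row [0.0, 0.0, -0.002] [-8.6, -367.0, 0.0] rows 5.9
```

View pics/w1.png

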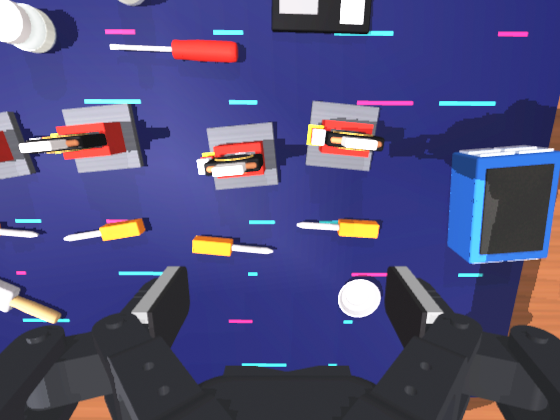

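The wrist picture shows nests at (105,138), (242,157) and (342,137), and pins at (122,231), (212,246) and (358,229). Next is the left side.

Call:
jog_arm(
  motion=[
    [0,0,0,0,-367,0,85],
    [0,0,0,0,-367,0,85],
    [0,0,0,0,-367,0,85],
    [0,0,0,0,-367,0,85],
    [0,0,0,0,-367,0,85],
    [0,0,0,0,-367,0,85],
    [0,0,0,0,-367,0,85],
    [0,0,0,0,-367,0,85],
  ],
)

```text
t: 3.85
eef_pos: [0.5587, 0.1901, 0.36]
tool_rot: [0.0, 1.0, -0.001, -0.0]
contact_force: [0.3, -0.4, -0.5]
gripper_width: 0.993
grasp_force: 0.0
```

```bash
python3 look.py w2; python3 - <<'E'
import cv2,numpy as np
from h import proj
out=[]
for n,y,x in [('w2',.26,.58),('w2',.095,.6),('w1',-.1,.575),('w1',-.25,.6)]:
    g=np.load(f'pics/{n}.npz'); u=proj({'camera_matrix':g['K']},[x,y,.012],g['T']).astype(int); print(n,u-[50,37])
    im=cv2.imread(f'pics/{n}.png'); im=cv2.copyMakeBorder(im,100,100,100,100,cv2.BORDER_CONSTANT)
    x0,y0=u+100-[50,37]
    c=cv2.resize(im[y0:y0+75,x0:x0+100],(400,300),interpolation=cv2.INTER_CUBIC)
    for k in range(0,400,80): cv2.putText(c,str(k//4),(k,8),0,.3,(255,255,255)); c[:12,k]=255
    for k in range(0,300,40): cv2.putText(c,str(k//4),(10,k+4),0,.3,(255,255,255)); c[k,:10]=255
    out.append(np.clip(c*1.5,0,255).astype('u1'))
cv2.imwrite('pics/mos.png',np.vstack([np.hstack(out[:2]),np.hstack(out[2:])]))
E
```

```text
3.85 [[1.0, -0.001, -0.0, 0.559], [-0.001, -1.0, -0.001, 0.19], [-0.0, 0.001, -1.0, 0.36]]
nest_a call [(0.85, [354.0, 138.0], [0.598, 0.09]), (0.79, [239.0, 146.0], [0.586, 0.261]), (0.77, [485.0, 150.0], [0.581, -0.105]), (0.46, [438.0, 51.0], [0.715, -0.019])]
nest_a call [(0.92, [236.0, 150.0], [0.581, 0.266]), (0.8, [358.0, 136.0], [0.601, 0.085]), (0.77, [558.0, 143.0], [0.59, -0.211]), (0.57, [500.0, 153.0], [0.576, -0.128])]
hub_a call [(0.93, [232.0, 154.0], [0.584, 0.257]), (0.74, [365.0, 141.0], [0.6, 0.095]), (0.63, [527.0, 163.0], [0.573, -0.108])]
hub_a call [(0.76, [229.0, 156.0], [0.582, 0.262]), (0.64, [528.0, 163.0], [0.573, -0.11])]
pin_1 call [(0.83, [444.0, 245.0], [0.434, -0.058]), (0.81, [207.0, 232.0], [0.456, 0.314]), (0.68, [353.0, 228.0], [0.461, 0.087])]
pin_1 call [(0.86, [450.0, 246.0], [0.431, -0.068]), (0.86, [346.0, 230.0], [0.458, 0.098]), (0.63, [214.0, 232.0], [0.455, 0.304]), (0.59, [544.0, 224.0], [0.467, -0.208])]
w2 [188 114]
w2 [302 100]
w1 [187 118]
w1 [291 101]
```

View pics/w2.png

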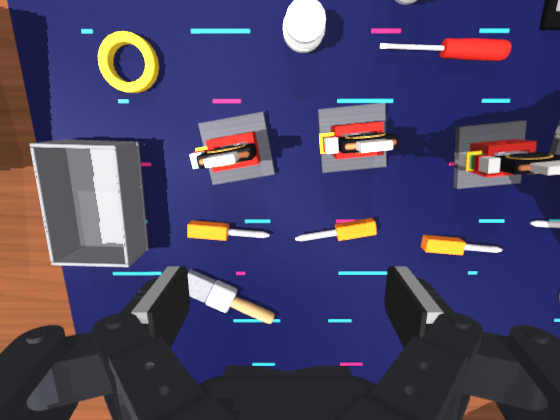

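View pics/mos.png

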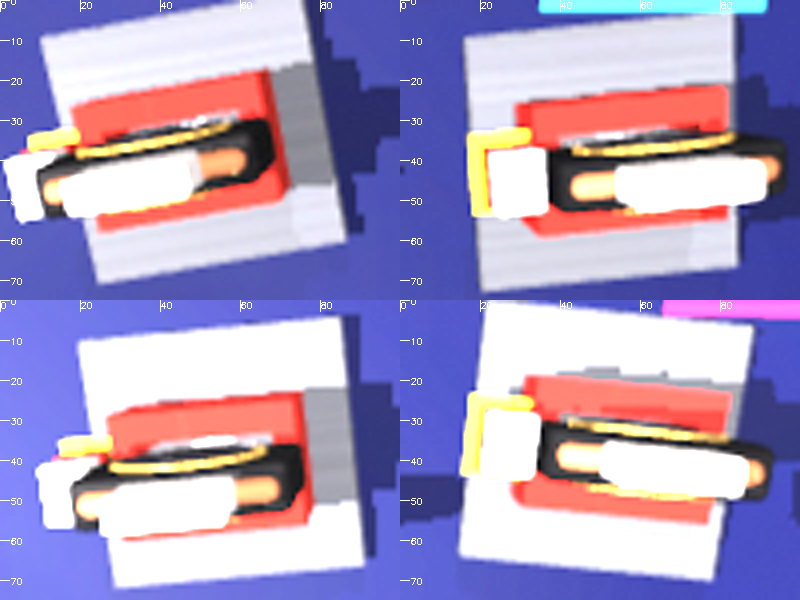

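```bash
cat > fit.py <<'E'
from h import *
from scipy.optimize import least_squares
D={1:('w2',(188,114),[(10.5,9.2),None,(86.5,60),(24.5,71)]),2:('w2',(302,100),[(16,9.5),(83,3.2),(84.5,66.5),(20.7,72.7)]),
3:('w1',(187,118),[(19.7,10.5),(85.5,4),(91.2,66.2),(29,71.7)]),4:('w1',(291,101),[(21.2,.7),(88.5,6.5),(78.5,70),(15,64.2)])}
C=np.array([(45,47,12),(45,-47,12),(-45,-47,12),(-45,47,12)])/1e3
for k,(n,o,pts) in D.items():
    g=np.load(f'pics/{n}.npz'); p={'camera_matrix':g['K']}
    def f(v):
        r=[]
        for c,u in zip(C,pts):
            if u: r+=list(proj(p,R.from_euler('z',v[2]).apply(c)+[v[0],v[1],0],g['T'])-np.array(u)-o)
        return r
    s=least_squares(f,[.59,0,0]); print(k,s.x.round(4),np.round(s.fun,1))
    H=R.from_euler('z',s.x[2]).apply([0,0,.146])+[s.x[0],s.x[1],0]; print('  tab top in crop*4',((proj(p,H,g['T'])-o)*4).round())
for n in ['w1','w2']:
    g=np.load(f'pics/{n}.npz'); p={'camera_matrix':g['K']}; im=cv2.imread(f'pics/{n}.png')
    hsv=cv2.cvtColor(im,cv2.COLOR_BGR2HSV); m=cv2.inRange(hsv,(8,180,150),(23,255,255)); m[:200]=0
    for c in cv2.findContours(m,0,2)[0]:
        if cv2.contourArea(c)>150:
            b=cv2.boxPoints(cv2.minAreaRect(c)); w=np.array([at(p,u,.022,g['T'])[:2] for u in b]); e=max([w[1]-w[0],w[2]-w[1]],key=np.linalg.norm)
            print(n,'handle',w.mean(0).round(3),'len',np.linalg.norm(e).round(3),'axis deg mod180',np.degrees(np.arctan2(e[1],e[0])).round(1)%180)
print(tool()[1]['q'])
E
python3 fit.py
```

```text
1 [0.5829 0.262  0.1676] [-0.2  0.1  0.1  0.2  0.2 -0.3]
  tab top in crop*4 [125. 189.]
2 [0.5977 0.0947 0.0982] [ 0.1  0.1  0.2 -0.5 -0.2  0.2 -0.1  0.2]
  tab top in crop*4 [301. 188.]
3 [ 0.5734 -0.1083  0.0959] [ 0.1 -0.2 -0.3  0.2  0.1  0.   0.1 -0. ]
  tab top in crop*4 [162. 213.]
4 [ 0.6025 -0.2508 -0.0792] [ 0.4 -0.2 -0.4 -0.  -0.2 -0.1  0.1  0.3]
  tab top in crop*4 [283. 174.]
w2 handle [ 0.439 -0.051] len 0.068 axis deg mod180 84.5
[-0.16771902  0.26601798 -0.33411143  1.57587235  0.08954462  1.31460278
 -2.08614748]
```

The fits agree to within 0.5 px and with the networks, so I have the nest poses. Next I go above tab 1.

```bash
cat >> h.py <<'E'
N={1:(.5829,.262,.1676),2:(.5977,.0947,.0982),3:(.5734,-.1083,.0959),4:(.6025,-.2508,-.0792)}
def nest(k,p):
    x,y,a=N[k]; return R.from_euler('z',a).apply(np.array(p)/1e3)+[x,y,0]
E
python3 - <<'E'
from h import *
c=row(nest(1,[0,0,175]),N[1][2]); row(nest(1,[0,0,122]),N[1][2],c)
E
```

```text
row [0.0, -0.0, -0.169] [24.0, -71.8, 185.4] rows 3.2
row [0.0, 0.0, 0.0] [0.0, 0.0, 53.0] rows 0.8
```

Call:
jog_arm(
  motion=[
    [0,0,-0.169,24,-72,185,70],
    [0,0,-0.169,24,-72,185,70],
    [0,0,-0.169,24,-72,185,70],
    [0,0,-0.169,24,-72,185,70],
    [0,0,-0.169,24,-72,185,70],
    [0,0,-0.169,24,-72,185,70],
  ],
)

```text
t: 4.95
eef_pos: [0.5841, 0.2629, 0.1781]
tool_rot: [-0.0, 0.997, 0.084, 0.002]
contact_force: [-0.5, 0.4, 0.5]
gripper_width: 0.817
grasp_force: 0.0
```

```bash
python3 - <<'E'
from h import *
p,T=wrist(); save(p,'n1')
print([(round(d['score'],2),np.round(d['xy']).tolist(),at(p,d['xy'],.088,T).round(4)) for d in bot.tip_of('hub_a',p)[:2]])
im=p['pixels'][:,:,::-1].copy()
for P in [(5,17,146),(5,-17,146),(-5,-17,146),(-5,17,146),(45,47,12),(-45,47,12),(-45,-47,12),(8,33,116),(8,-33,116)]:
    cv2.circle(im,tuple(int(v) for v in proj(p,nest(1,P),T)),3,(255,0,255),-1)
cv2.imwrite('pics/n1o.png',im)
row(nest(1,[0,0,122]),N[1][2])
E
```

```text
[(0.91, [288.0, 217.0], array([0.584 , 0.2619, 0.088 ])), (0.57, [514.0, 234.0], array([0.5993, 0.0951, 0.088 ]))]
row [-0.001, -0.004, -0.0] [-1.3, 0.8, 55.9] rows 0.9
```

View pics/n1o.png

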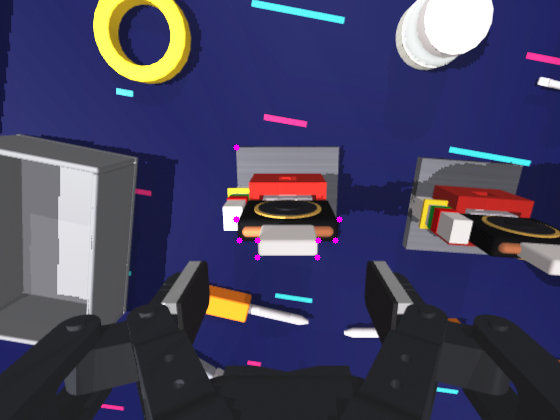

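The overlay matches nest 1 (base, tab at (287,241)), so I descend and grip.

Call:
jog_arm(
  motion=[
    [0,0,0,0,0,30,70],
    [0,0,0,0,0,52,70],
    [0,0,0,0,0,52,70],
    [0,0,0,0,0,52,30],
    [0,0,0,0,0,52,20],
    [0,0,0,0,0,52,20],
    [0,0,0,0,0,52,20],
    [0,0,0,0,0,52,20],
  ],
  grip_force=50,
)

```text
t: 6.05
eef_pos: [0.5836, 0.2627, 0.1252]
tool_rot: [0.0, 0.996, 0.084, 0.001]
contact_force: [-0.7, -2.2, 6.4]
gripper_width: 0.382
grasp_force: 49.9
```

Call:
jog_arm(
  motion=[
    [0,0,0,0,0,0,20],
    [0,0,0,0,0,-2,20],
    [0,0,0,0,0,-4,20],
    [0,0,0,0,0,-6,20],
    [0,0,0,0,0,-6,20],
    [0,0,0,0,0,-6,20],
  ],
)

```text
t: 6.8
eef_pos: [0.5833, 0.2627, 0.129]
tool_rot: [0.0, 0.996, 0.084, 0.0]
contact_force: [5.3, -1.8, -7.3]
gripper_width: 0.388
grasp_force: 50.3
```

Call:
jog_arm(
  motion=[
    [0,0,0,0,0,-2,20],
    [0,0,0,0,0,-4,20],
    [0,0,0,0,0,-6,20],
    [0,0,0,0,0,-7,20],
    [0,0,0,0,0,-7,20],
    [0,0,0,0,0,-7,20],
  ],
)

```text
t: 7.55
eef_pos: [0.5826, 0.2626, 0.1351]
tool_rot: [0.0, 0.996, 0.084, -0.0]
contact_force: [5.5, -0.6, -11.9]
gripper_width: 0.384
grasp_force: 50.6
```

```bash
cat > col.py <<'E'
from h import *
import sys
k=int(sys.argv[1])
def crop(p,T,n):
    u=proj(p,nest(k,[0,40,50]),T).astype(int); print(u)
    im=p['pixels'][:,:,::-1]; x0,y0=max(u[0]-45,0),max(u[1]-35,0); return cv2.resize(np.ascontiguousarray(im[y0:y0+70,x0:x0+90]),(400,310),interpolation=cv2.INTER_CUBIC)
p,T=wrist(); q=bot.read_camera('scene'); print(tool()[1]['contact_force'].round(1) if hasattr(tool()[1]['contact_force'],'round') else tool()[1]['contact_force'], tool()[1]['eef_pos'])
s=q['pixels'][:,:,::-1]; hsv=cv2.cvtColor(np.ascontiguousarray(s),cv2.COLOR_BGR2HSV)
cv2.imwrite('pics/'+sys.argv[2]+'.png',np.hstack([crop(p,T,'w'),crop(q,q['T'],'s')]))
for m in (0,9,16): print(m,proj(q,nest(k,[9,40,40+m]),q['T']).round(1),proj(p,nest(k,[9,40,40+m]),T).round(1))
E
python3 col.py 1 c1
```

```text
[  5.3   0.1 -10.4] [0.58258175 0.26259933 0.13513557]
[231 218]
[350 170]
0 [352.8 174.4] [233.3 202.4]
9 [353.1 171.8] [231.3 205.6]
16 [353.4 169.7] [229.7 208.2]
```

View pics/c1.png

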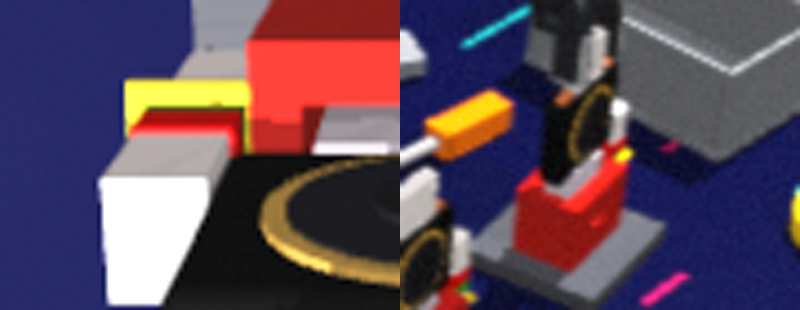

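Call:
jog_arm(
  motion=[
    [0,0,0,0,0,-1,20],
    [0,0,0,0,0,-2,20],
    [0,0,0,0,0,-2,20],
    [0,0,0,0,0,-2,20],
  ],
)

```text
t: 8.15
eef_pos: [0.5823, 0.2626, 0.137]
tool_rot: [0.0, 0.996, 0.084, -0.001]
contact_force: [5.7, -0.4, -12.8]
gripper_width: 0.384
grasp_force: 50.7
```

Call:
jog_arm(
  motion=[
    [0,0,0,0,0,4,20],
    [0,0,0,0,0,8,20],
    [0,0,0,0,0,12,20],
    [0,0,0,0,0,14,20],
    [0,0,0,0,0,14,20],
    [0,0,0,0,0,14,85],
    [0,0,0,0,0,14,85],
    [0,0,0,0,0,14,85],
    [0,0,0,0,0,-40,85],
    [0,0,0,0,0,-80,85],
  ],
)

```text
t: 9.4
eef_pos: [0.5823, 0.2639, 0.22]
tool_rot: [-0.0, 0.996, 0.085, 0.0]
contact_force: [0.3, 0.6, -0.2]
gripper_width: 0.99
grasp_force: 0.0
```

```bash
python3 col.py 1 c1b; python3 - <<'E'
from h import *
c=row(nest(2,[0,0,200]),N[2][2]); row(nest(2,[0,0,122]),N[2][2],c)
E
```

```text
[0.4 0.5 0.8] [0.58467477 0.2653321  0.22375731]
[247 192]
[350 170]
0 [352.8 174.4] [248.2 181. ]
9 [353.1 171.8] [247.2 182.8]
16 [353.4 169.7] [246.3 184.2]
row [-0.003, -0.008, 0.071] [-16.1, 170.5, 23.1] rows 2.8
row [0.0, 0.0, 0.0] [0.0, 0.0, 78.0] rows 1.2
```

View pics/c1b.png

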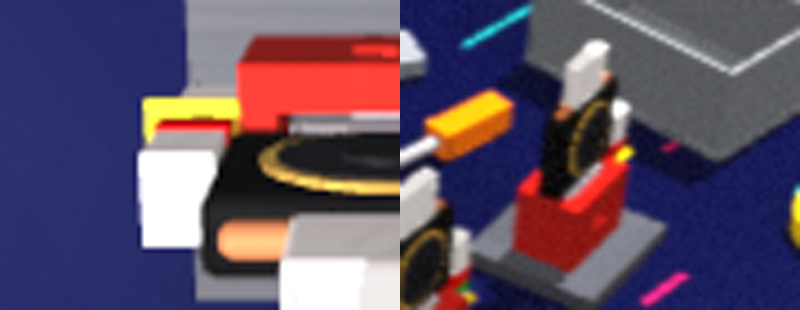

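Tell-tale 1 is lifted about 12 mm. On to nest 2.

Call:
jog_arm(
  motion=[
    [0,0,0.071,-16,171,20,70],
    [0,0,0.071,-16,171,20,70],
    [0,0,0.071,-16,171,20,70],
    [0,0,0.071,-16,171,40,70],
    [0,0,0.071,-16,171,40,70],
    [0,0,0.071,-16,171,40,70],
    [0,0,0.071,-16,171,40,70],
  ],
)

```text
t: 10.38
eef_pos: [0.5957, 0.0932, 0.179]
tool_rot: [-0.0, 0.999, 0.05, 0.001]
contact_force: [0.4, 0.6, 0.6]
gripper_width: 0.82
grasp_force: 0.0
```

```bash
python3 - <<'E'
from h import *
p,T=wrist()
print([(round(d['score'],2),np.round(d['xy']).tolist(),at(p,d['xy'],.088,T).round(4)) for d in bot.tip_of('hub_a',p)[:3]])
M=tool()[0];print(M[:3,3]);row(nest(2,[0,0,122]),N[2][2])
E
```

```text
[(0.78, [544.0, 270.0], array([ 0.5726, -0.1068,  0.088 ])), (0.73, [58.0, 212.0], array([0.5821, 0.2601, 0.088 ])), (0.6, [287.0, 212.0], array([0.5987, 0.0935, 0.088 ]))]
[0.59568619 0.09278207 0.17887626]
row [-0.0, -0.001, 0.001] [2.1, -1.7, 56.9] rows 0.9
```

Call:
jog_arm(
  motion=[
    [0,0,0,2,-2,30,70],
    [0,0,0,2,-2,53,70],
    [0,0,0,2,-2,53,70],
    [0,0,0,2,-2,53,30],
    [0,0,0,2,-2,53,20],
    [0,0,0,2,-2,53,20],
    [0,0,0,2,-2,53,20],
    [0,0,0,2,-2,53,20],
  ],
)

```text
t: 11.48
eef_pos: [0.5981, 0.0948, 0.1269]
tool_rot: [-0.0, 0.999, 0.049, 0.001]
contact_force: [-1.3, 0.7, 6.2]
gripper_width: 0.377
grasp_force: 50.0
```

Call:
jog_arm(
  motion=[
    [0,0,0,0,0,0,20],
    [0,0,0,0,0,-2,20],
    [0,0,0,0,0,-4,20],
    [0,0,0,0,0,-6,20],
    [0,0,0,0,0,-6,20],
    [0,0,0,0,0,-6,20],
  ],
)

```text
t: 12.22
eef_pos: [0.5978, 0.0947, 0.1309]
tool_rot: [-0.0, 0.999, 0.049, 0.001]
contact_force: [4.8, 2.3, -7.7]
gripper_width: 0.381
grasp_force: 50.3
```

Sound too, so I apply the same pull.

Call:
jog_arm(
  motion=[
    [0,0,0,0,0,-2,20],
    [0,0,0,0,0,-4,20],
    [0,0,0,0,0,-6,20],
    [0,0,0,0,0,-8,20],
    [0,0,0,0,0,-9,20],
    [0,0,0,0,0,-9,20],
    [0,0,0,0,0,-9,20],
  ],
)

```text
t: 13.1
eef_pos: [0.5968, 0.0945, 0.1389]
tool_rot: [-0.0, 0.999, 0.049, -0.001]
contact_force: [4.4, 1.8, -11.8]
gripper_width: 0.382
grasp_force: 50.7
```

Call:
jog_arm(
  motion=[
    [0,0,0,0,0,4,20],
    [0,0,0,0,0,8,20],
    [0,0,0,0,0,12,20],
    [0,0,0,0,0,14,20],
    [0,0,0,0,0,14,20],
    [0,0,0,0,0,14,85],
    [0,0,0,0,0,14,85],
    [0,0,0,0,0,14,85],
    [0,0,0,0,0,-35,85],
    [0,0,0,0,0,-60,85],
  ],
)

```text
t: 14.35
eef_pos: [0.5979, 0.0943, 0.2024]
tool_rot: [-0.0, 0.999, 0.049, 0.001]
contact_force: [0.2, 0.5, 0.1]
gripper_width: 0.994
grasp_force: 0.0
```

```bash
python3 - <<'E'
from h import *
c=row(nest(3,[0,0,180]),N[3][2])
E
```

```text
row [-0.0, -0.002, 0.002] [-44.1, 199.2, 22.3] rows 3.3
```

Call:
jog_arm(
  motion=[
    [0,0,0.002,-44,199,10,70],
    [0,0,0.002,-44,199,22,70],
    [0,0,0.002,-44,199,22,70],
    [0,0,0.002,-44,199,22,70],
    [0,0,0.002,-44,199,22,70],
    [0,0,0.002,-44,199,22,70],
    [0,0,0.002,-44,199,22,70],
  ],
)

```text
t: 15.22
eef_pos: [0.5734, -0.1057, 0.1786]
tool_rot: [-0.0, 0.999, 0.05, 0.0]
contact_force: [1.0, -0.2, 0.4]
gripper_width: 0.819
grasp_force: 0.0
```

```bash
python3 - <<'E'
from h import *
p,T=wrist(); save(p,'n3')
print([(round(d['score'],2),np.round(d['xy']).tolist(),at(p,d['xy'],.088,T).round(4)) for d in bot.tip_of('hub_a',p)[:3]])
M=tool()[0];print(M[:3,3]);row(nest(3,[0,0,122]),N[3][2])
E
```

```text
[(0.71, [286.0, 215.0], array([ 0.5745, -0.1051,  0.088 ])), (0.58, [5.0, 155.0], array([0.5981, 0.0938, 0.088 ])), (0.5, [81.0, 146.0], array([0.6097, 0.0408, 0.088 ]))]
[ 0.57325447 -0.10649947  0.17849547]
row [-0.0, -0.0, 0.002] [-0.1, 1.8, 56.5] rows 0.9
```

Call:
jog_arm(
  motion=[
    [0,0,0,0,1,30,70],
    [0,0,0,0,1,52,70],
    [0,0,0,0,1,52,70],
    [0,0,0,0,1,52,30],
    [0,0,0,0,1,52,20],
    [0,0,0,0,1,52,20],
    [0,0,0,0,1,52,20],
    [0,0,0,0,1,52,20],
  ],
)

```text
t: 16.32
eef_pos: [0.5738, -0.1078, 0.1278]
tool_rot: [-0.0, 0.999, 0.048, 0.001]
contact_force: [-1.9, 4.3, 5.7]
gripper_width: 0.382
grasp_force: 50.3
```

Call:
jog_arm(
  motion=[
    [0,0,0,0,0,0,20],
    [0,0,0,0,0,-2,20],
    [0,0,0,0,0,-4,20],
    [0,0,0,0,0,-6,20],
    [0,0,0,0,0,-6,20],
    [0,0,0,0,0,-6,20],
  ],
)

```text
t: 17.08
eef_pos: [0.5735, -0.1081, 0.1318]
tool_rot: [-0.001, 0.999, 0.048, 0.0]
contact_force: [4.4, 4.4, -7.9]
gripper_width: 0.376
grasp_force: 50.3
```

Call:
jog_arm(
  motion=[
    [0,0,0,0,0,-2,20],
    [0,0,0,0,0,-4,20],
    [0,0,0,0,0,-6,20],
    [0,0,0,0,0,-8,20],
    [0,0,0,0,0,-9,20],
    [0,0,0,0,0,-9,20],
    [0,0,0,0,0,-9,20],
  ],
)

```text
t: 17.95
eef_pos: [0.5726, -0.1083, 0.1399]
tool_rot: [-0.001, 0.999, 0.048, -0.0]
contact_force: [4.7, 3.4, -11.6]
gripper_width: 0.379
grasp_force: 50.7
```

Call:
jog_arm(
  motion=[
    [0,0,0,0,0,4,20],
    [0,0,0,0,0,8,20],
    [0,0,0,0,0,12,20],
    [0,0,0,0,0,14,20],
    [0,0,0,0,0,14,20],
    [0,0,0,0,0,14,85],
    [0,0,0,0,0,14,85],
    [0,0,0,0,0,14,85],
    [0,0,0,0,0,-35,85],
    [0,0,0,0,0,-60,85],
  ],
)

```text
t: 19.2
eef_pos: [0.5738, -0.1096, 0.2035]
tool_rot: [0.0, 0.999, 0.048, 0.001]
contact_force: [0.6, 0.2, 0.3]
gripper_width: 0.996
grasp_force: 0.0
```

```bash
python3 - <<'E'
from h import *
c=row(nest(4,[0,0,180]),N[4][2])
E
```

```text
row [0.001, -0.002, 0.175] [15.1, 143.3, 23.6] rows 2.3
```

Call:
jog_arm(
  motion=[
    [0,0,0.175,15,143,10,70],
    [0,0,0.175,15,143,23,70],
    [0,0,0.175,15,143,23,70],
    [0,0,0.175,15,143,23,70],
    [0,0,0.175,15,143,23,70],
    [0,0,0.175,15,143,23,70],
  ],
)

```text
t: 19.95
eef_pos: [0.6021, -0.2477, 0.1788]
tool_rot: [-0.0, 0.999, -0.038, 0.0]
contact_force: [0.4, 0.0, -0.2]
gripper_width: 0.819
grasp_force: 0.0
```

```bash
python3 - <<'E'
from h import *
p,T=wrist()
print([(round(d['score'],2),np.round(d['xy']).tolist(),at(p,d['xy'],.088,T).round(4)) for d in bot.tip_of('hub_a',p)[:3]])
M=tool()[0];print(M[:3,3]);row(nest(4,[0,0,122]),N[4][2])
E
```

```text
[(0.95, [107.0, 265.0], array([ 0.5738, -0.1075,  0.088 ])), (0.74, [291.0, 216.0], array([ 0.6024, -0.2507,  0.088 ]))]
[ 0.60190927 -0.24847177  0.17879567]
row [-0.0, -0.001, 0.002] [0.7, 2.3, 56.8] rows 0.9
```

Call:
jog_arm(
  motion=[
    [0,0,0,0,1,30,70],
    [0,0,0,0,1,52,70],
    [0,0,0,0,1,52,70],
    [0,0,0,0,1,52,30],
    [0,0,0,0,1,52,20],
    [0,0,0,0,1,52,20],
    [0,0,0,0,1,52,20],
    [0,0,0,0,1,52,20],
  ],
)

```text
t: 21.05
eef_pos: [0.6026, -0.2513, 0.1279]
tool_rot: [0.0, 0.999, -0.04, 0.001]
contact_force: [0.1, 1.1, 6.4]
gripper_width: 0.378
grasp_force: 50.1
```

Call:
jog_arm(
  motion=[
    [0,0,0,0,0,0,20],
    [0,0,0,0,0,-2,20],
    [0,0,0,0,0,-4,20],
    [0,0,0,0,0,-6,20],
    [0,0,0,0,0,-6,20],
    [0,0,0,0,0,-6,20],
  ],
)

```text
t: 21.8
eef_pos: [0.6014, -0.251, 0.1322]
tool_rot: [-0.0, 0.999, -0.04, -0.0]
contact_force: [0.1, 0.3, -2.2]
gripper_width: 0.383
grasp_force: 49.7
```

Only 2.2 N, against over 7 N on the others: blower 4 is faulty, so I lift it out.

Call:
jog_arm(
  motion=[
    [0,0,0,0,0,-6,20],
    [0,0,0,0,0,-15,20],
    [0,0,0,0,0,-30,20],
    [0,0,0,0,0,-50,20],
    [0,0,0,0,0,-80,20],
    [0,0,0,0,0,-120,20],
    [0,0,0,0,0,-170,20],
    [0,0,0,0,0,-170,20],
    [0,0,0,0,0,-170,20],
  ],
)

```text
t: 22.92
eef_pos: [0.6013, -0.251, 0.3029]
tool_rot: [0.0, 0.999, -0.04, 0.0]
contact_force: [-0.1, -0.8, -2.4]
gripper_width: 0.385
grasp_force: 49.8
```

```bash
python3 - <<'E'
from h import *
print(tool()[1]['contact_force'],tool()[1]['gripper_width'])
g=np.load('pics/w2.npz'); p={'camera_matrix':g['K']}
for u in [(33,146),(132,141),(140,263),(53,265)]: print(at(p,u,.07,g['T']).round(3))
c=row([.54,.0,.30],0); c=row([.54,.47,.30],0,c); row([.54,.47,.30],0,c,tilt=.5); print(Rt(0,.5)[:,2],Rt(0,-.5)[:,2])
E
```

```text
[-0.14038076 -0.76839306 -2.37481281] 0.3848387478832979
[0.593 0.514 0.07 ]
[0.599 0.387 0.07 ]
[0.43  0.397 0.07 ]
[0.427 0.521 0.07 ]
row [0.0, -0.001, -0.079] [-80.9, -245.3, 2.8] rows 4.1
row [0.0, 0.0, 0.0] [0.0, -470.0, 0.0] rows 7.5
row [0.0, 0.5, 0.0] [0.0, 0.0, 0.0] rows 2.7
[ 0.47942554  0.         -0.87758256] [-0.47942554  0.         -0.87758256]
```

```bash
python3 - <<'E'
from h import *
c=row([.501,.2,.30],0); c=row([.501,.455,.30],0,c,tilt=.5);  row([.501,.455,.122],0,c,tilt=.5)
E
```

```text
row [0.0, -0.001, -0.079] [-135.6, -441.6, 2.8] rows 7.4
row [0.0, 0.5, 0.0] [0.0, -255.0, 0.0] rows 4.1
row [0.0, 0.0, 0.0] [-85.3, 0.0, 156.2] rows 2.8
```

Call:
jog_arm(
  motion=[
    [0,0,-0.079,-18,-60,0,20],
    [0,0,-0.079,-36,-118,0,20],
    [0,0,-0.079,-54,-176,0,20],
    [0,0,-0.079,-72,-234,0,20],
    [0,0,-0.079,-90,-292,0,20],
    [0,0,-0.079,-108,-350,0,20],
    [0,0,-0.079,-125,-405,0,20],
    [0,0,-0.079,-136,-442,0,20],
    [0,0,-0.079,-136,-442,0,20],
  ],
)

```text
t: 24.05
eef_pos: [0.4986, 0.2039, 0.3012]
tool_rot: [-0.0, 1.0, 0.003, -0.001]
contact_force: [0.5, -0.4, -1.2]
gripper_width: 0.378
grasp_force: 50.0
```

Call:
jog_arm(
  motion=[
    [0,0.1,0,0,-50,0,20],
    [0,0.2,0,0,-105,0,20],
    [0,0.3,0,0,-160,0,20],
    [0,0.4,0,0,-210,0,20],
    [0,0.5,0,0,-240,0,20],
    [0,0.5,0,0,-255,0,20],
    [0,0.5,0,0,-255,0,20],
    [0,0.5,0,0,-255,0,20],
  ],
)

```text
t: 25.05
eef_pos: [0.5017, 0.4533, 0.3015]
tool_rot: [0.001, 0.969, -0.001, 0.247]
contact_force: [0.5, -0.8, -1.5]
gripper_width: 0.381
grasp_force: 50.2
```

```bash
python3 - <<'E'
from h import *
p=bot.read_camera('scene'); save(p,'s2'); print(tool()[0].round(3)); row([.501,.455,.122],0,None,tilt=.5)
print([(round(d['score'],2),np.round(d['xy']).tolist(),) for d in bot.tip_of('tray',p)[:2]])
p,T=wrist(); save(p,'wt')
E
```

```text
[[ 0.878 -0.004  0.479  0.502]
 [-0.002 -1.    -0.003  0.453]
 [ 0.479  0.002 -0.878  0.302]
 [ 0.     0.     0.     1.   ]]
row [0.003, 0.001, -0.002] [-87.2, -2.4, 157.3] rows 2.9
[(0.61, [364.0, 156.0])]
```

View pics/wt.png

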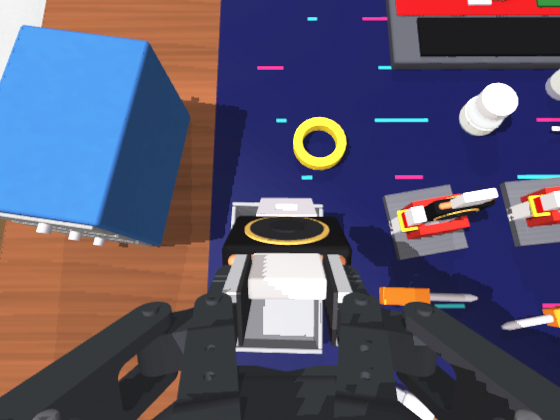

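The blower hangs over the tray (rim spans columns 233–323), so I lower and release it.

Call:
jog_arm(
  motion=[
    [0,0,0,-28,0,50,20],
    [0,0,0,-56,0,100,20],
    [0,0,0,-75,0,135,20],
    [0,0,0,-85,0,154,20],
    [0,0,0,-85,0,154,20],
    [0,0,0,-85,0,154,70],
    [0,0,0,-85,0,154,70],
    [0,0,0,-85,0,154,70],
    [0,0,0,-85,0,134,70],
    [0,0,0,-85,0,94,70],
  ],
)

```text
t: 26.45
eef_pos: [0.4709, 0.4545, 0.1797]
tool_rot: [0.001, 0.969, -0.0, 0.247]
contact_force: [-1.1, 1.2, 1.1]
gripper_width: 0.82
grasp_force: 0.0
```

Call:
jog_arm(
  motion=[
    [0,0,0,20,0,-40,70],
    [0,0,0,50,0,-80,70],
    [0,-0.1,0,70,0,-120,70],
    [0,-0.1,0,70,0,-120,70],
  ],
)

```text
t: 26.95
eef_pos: [0.4781, 0.4563, 0.3251]
tool_rot: [-0.005, 0.98, -0.002, 0.201]
contact_force: [-0.4, -0.7, 0.3]
gripper_width: 0.821
grasp_force: 0.0
```

```bash
python3 - <<'E'
from h import *
M,o=tool(); print(o['t'],M.round(3)[:3].tolist(),o['q'])
p,T=wrist(); save(p,'wt2')
print([(round(d['score'],2),np.round(d['xy']).tolist(),at(p,d['xy'],.03,T).round(3).tolist()) for d in bot.tip_of('hub_a',p)])
p=bot.read_camera('top'); save(p,'top2')
print([(round(d['score'],2),np.round(d['xy']).tolist(),at(p,d['xy'],.011).round(3).tolist()) for d in bot.tip_of('pin_1',p)])
E
```

```text
26.95 [[0.919, -0.003, 0.393, 0.478], [-0.006, -1.0, 0.008, 0.456], [0.393, -0.01, -0.919, 0.325]] [-1.38967694  0.26051034  0.45154228  1.74852676  0.26498199  0.93176935
 -2.67505158]
[(0.81, [452.0, 173.0], [0.598, 0.231, 0.03]), (0.67, [291.0, 256.0], [0.484, 0.454, 0.03]), (0.31, [557.0, 272.0], [0.462, 0.101, 0.03])]
[(0.71, [181.0, 244.0], [0.485, 0.3, 0.011]), (0.68, [148.0, 171.0], [0.7, 0.407, 0.011]), (0.61, [300.0, 264.0], [0.432, -0.049, 0.011]), (0.54, [380.0, 254.0], [0.465, -0.285, 0.011]), (0.49, [254.0, 255.0], [0.457, 0.086, 0.011])]
```

View pics/wt2.png

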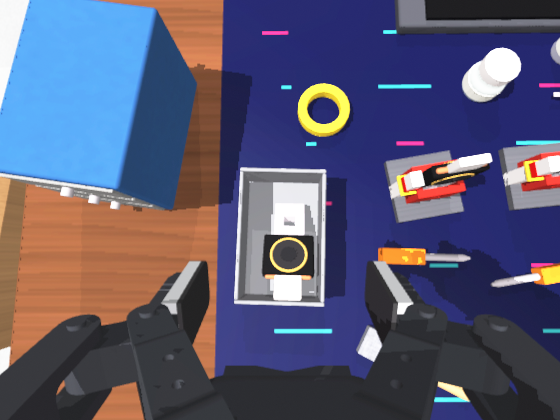

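The blower lies flat in the tray at (289,255). Pin 1 has been knocked to about (0.485, 0.30), so I look at it from near with the gripper turned to 90°.

```bash
python3 - <<'E'
from h import *
row([.485,.27,.25],0); c=np.eye(4); c[:3,:3]=Rt(0); c[:3,3]=[.485,.27,.25]; row([.485,.27,.25],np.pi/2,c)
E
```

```text
row [0.001, -0.399, 0.001] [-16.3, 184.8, 66.1] rows 3.2
row [0.0, 0.0, -1.571] [0.0, 0.0, 0.0] rows 8.4
```

Call:
jog_arm(
  motion=[
    [0,-0.1,0,-4,50,10,85],
    [0,-0.2,0,-8,100,30,85],
    [0,-0.3,0,-12,150,50,85],
    [0,-0.399,0,-16,185,66,85],
    [0,-0.399,0,-16,185,66,85],
    [0,-0.399,0,-16,185,66,85],
  ],
)

```text
t: 27.9
eef_pos: [0.4853, 0.271, 0.25]
tool_rot: [0.001, 1.0, 0.0, 0.0]
contact_force: [-1.1, 1.1, 0.6]
gripper_width: 0.993
grasp_force: 0.0
```

Call:
jog_arm(
  motion=[
    [0,0,-0.17,0,0,0,85],
    [0,0,-0.34,0,0,0,85],
    [0,0,-0.51,0,0,0,85],
    [0,0,-0.68,0,0,0,85],
    [0,0,-0.85,0,0,0,85],
    [0,0,-1.02,0,0,0,85],
    [0,0,-1.2,0,0,0,85],
    [0,0,-1.38,0,0,0,85],
    [0,0,-1.57,0,0,0,85],
    [0,0,-1.57,0,0,0,85],
  ],
)

```text
t: 29.15
eef_pos: [0.4852, 0.2722, 0.251]
tool_rot: [0.0, 0.707, 0.707, 0.001]
contact_force: [0.6, -0.4, -0.5]
gripper_width: 0.999
grasp_force: 0.0
```

```bash
cat > pin.py <<'E'
from h import *
def find(near=None):
    M,o=tool(); p,T=wrist(); im=p['pixels']
    det=[(round(d['score'],2),np.round(d['xy']).tolist(),at(p,d['xy'],.011,T).round(4).tolist()) for d in bot.tip_of('pin_1',p)]
    print(o['t'],M[:3,3].round(4),det)
    hsv=cv2.cvtColor(im,cv2.COLOR_RGB2HSV); m=cv2.inRange(hsv,(8,150,100),(24,255,255)); 
    m=cv2.morphologyEx(m,cv2.MORPH_CLOSE,np.ones((7,7),np.uint8))
    for c in cv2.findContours(m,0,2)[0]:
        if cv2.contourArea(c)>600:
            b=cv2.boxPoints(cv2.minAreaRect(c)); w=np.array([at(p,u,.02,T)[:2] for u in b]); e=sorted([w[1]-w[0],w[2]-w[1]],key=np.linalg.norm)
            print('handle',w.mean(0).round(4),'wid,len',[np.linalg.norm(x).round(3) for x in e],'axis deg',np.degrees(np.arctan2(e[1][1],e[1][0])).round(1)%180)
    return p,T
if __name__=='__main__':
    import sys
    p,T=find(); save(p,sys.argv[1]); print(tool()[1]['q'])
E
python3 pin.py p1
```

```text
29.15 [0.4852 0.2722 0.251 ] [(0.71, [268.0, 321.0], [0.461, 0.0842, 0.011]), (0.66, [287.0, 155.0], [0.486, 0.3003, 0.011]), (0.3, [161.0, 165.0], [0.3416, 0.2889, 0.011])]
handle [0.4611 0.0883] wid,len [np.float64(0.024), np.float64(0.071)] axis deg 99.8
handle [0.1332 0.1387] wid,len [np.float64(0.028), np.float64(0.141)] axis deg 89.9
handle [0.484  0.2999] wid,len [np.float64(0.022), np.float64(0.061)] axis deg 89.5
[-0.77989638  0.26204978  0.19068963  1.83201468 -0.05596772  1.05172711
 -0.57035444]
```

View pics/p1.png

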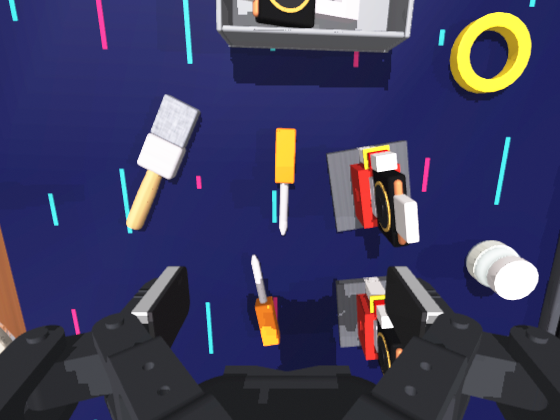

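Pin 1 at (286,155) has its tip towards -y and is clear of the nest. I grip it near the rear of the handle with reduced opening.

```bash
python3 - <<'E'
from h import *
row([.485,.315,.06],np.radians(89.5)); row([.485,.315,.004],np.radians(89.5))
E
```

```text
row [0.001, -0.0, 0.006] [43.5, -0.9, 190.9] rows 3.1
row [0.001, -0.0, 0.006] [43.5, -1.0, 246.9] rows 4.0
```

Call:
jog_arm(
  motion=[
    [0,0,0.006,15,-1,60,40],
    [0,0,0.006,43,-1,120,40],
    [0,0,0.006,43,-1,180,40],
    [0,0,0.006,43,-1,210,40],
    [0,0,0.006,43,-1,230,40],
    [0,0,0.006,43,-1,245,40],
    [0,0,0.006,43,-1,246,40],
    [0,0,0.006,43,-1,246,40],
  ],
)

```text
t: 30.25
eef_pos: [0.486, 0.3138, 0.0056]
tool_rot: [0.0, 0.71, 0.704, 0.001]
contact_force: [-0.1, -0.5, -0.0]
gripper_width: 0.469
grasp_force: 0.0
```

Call:
jog_arm(
  motion=[
    [0,0,0,0,0,0,10],
    [0,0,0,0,0,0,10],
    [0,0,0,0,0,0,10],
    [0,0,0,0,0,0,10],
    [0,0,0,0,0,0,10],
  ],
  grip_force=70,
)

```text
t: 30.88
eef_pos: [0.4863, 0.3139, 0.0062]
tool_rot: [0.0, 0.71, 0.705, 0.001]
contact_force: [-0.7, -0.1, 6.0]
gripper_width: 0.241
grasp_force: 67.6
```

Call:
jog_arm(
  motion=[
    [0,0,0,0,0,-20,10],
    [0,0,0,0,0,-60,10],
    [0,0,0,0,0,-110,10],
    [0,0,0,0,0,-160,10],
    [0,0,0,0,0,-195,10],
    [0,0,0,0,0,-195,10],
    [0,0,0,0,0,-195,10],
  ],
)

```text
t: 31.75
eef_pos: [0.4849, 0.313, 0.2001]
tool_rot: [0.0, 0.71, 0.705, 0.0]
contact_force: [-0.3, 0.5, -1.4]
gripper_width: 0.237
grasp_force: 67.2
```

```bash
python3 - <<'E'
from h import *
p,T=wrist(); save(p,'g1')
print(tool()[0][:3,3], tool()[1]['gripper_width'])
a=np.pi+N[1][2]
row(nest(1,[-146,0,200]),a)
E
```

```text
[0.48459315 0.31280175 0.19932896] 0.2400631631037548
row [-0.001, 0.001, -1.745] [-75.5, -45.1, -0.6] rows 9.3
```

Call:
jog_arm(
  motion=[
    [0,0,-0.18,-8,-5,0,10],
    [0,0,-0.36,-16,-10,0,10],
    [0,0,-0.54,-24,-15,0,10],
    [0,0,-0.72,-32,-20,0,10],
    [0,0,-0.9,-40,-25,0,10],
    [0,0,-1.08,-48,-30,0,10],
    [0,0,-1.26,-56,-35,0,10],
    [0,0,-1.44,-64,-40,0,10],
    [0,0,-1.6,-72,-43,0,10],
    [0,0,-1.745,-75,-45,0,10],
  ],
)

```text
t: 33.05
eef_pos: [0.4389, 0.2374, 0.1985]
tool_rot: [-0.001, -0.086, 0.996, -0.001]
contact_force: [0.6, 0.1, -0.2]
gripper_width: 0.238
grasp_force: 67.1
```

```bash
python3 - <<'E'
from h import *
print(tool()[0].round(3))
p,T=wrist(); save(p,'g1')
M=tool()[0]
a=np.pi+N[1][2]
# overlay expected pin tip: 14mm+95 ahead, 5mm above TCP
im=p['pixels'][:,:,::-1].copy()
for P in [(-14-95,0,-5),(-14-30,0,-5)]:
    X=M[:3,:3]@(np.array(P)/1e3)+M[:3,3]; print(proj(p,X,T).round())
row(nest(1,[-146,0,35]),a)
E
```

```text
[[-0.985 -0.171 -0.002  0.439]
 [-0.171  0.985 -0.002  0.237]
 [ 0.002 -0.002 -1.     0.199]
 [ 0.     0.     0.     1.   ]]
[287. 457.]
[287. 357.]
row [-0.002, -0.002, 0.009] [-0.7, 0.7, 163.5] rows 2.6
```

View pics/g1.png

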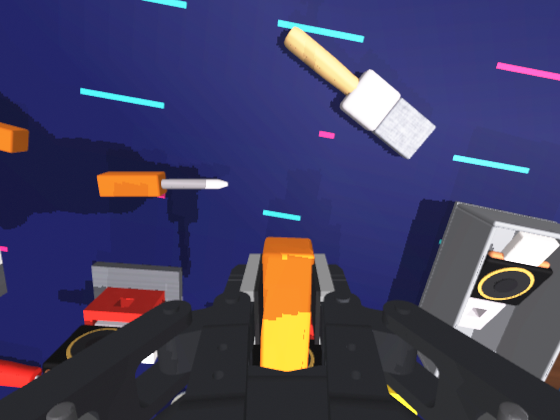

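The pin sits straight in the grip (handle at (287,300)). Now descend and insert.

Call:
jog_arm(
  motion=[
    [0,0,0.009,0,1,50,10],
    [0,0,0.009,0,1,100,10],
    [0,0,0.009,0,1,140,10],
    [0,0,0.009,0,1,163,10],
    [0,0,0.009,0,1,163,10],
    [0,0,0.009,0,1,163,10],
    [0,0,0.009,0,1,163,10],
  ],
)

```text
t: 33.98
eef_pos: [0.4405, 0.2401, 0.0379]
tool_rot: [0.001, -0.079, 0.997, 0.0]
contact_force: [-0.1, -0.4, -0.5]
gripper_width: 0.239
grasp_force: 67.1
```

```bash
cat > ins.py <<'E'
from h import *
import sys
k=int(sys.argv[1]); M,o=tool()
v=R.from_euler('z',-N[k][2]).apply(M[:3,3]-[N[k][0],N[k][1],0])*1e3
print('in nest',v.round(1),'yaw err',(np.arctan2(M[1,0],M[0,0])-np.pi-N[k][2]+np.pi)%(2*np.pi)-np.pi, 'F',np.round(o['contact_force'],1),o['gripper_width'])
row(nest(k,[float(sys.argv[2]),0,35.2]),np.pi+N[k][2])
E
python3 ins.py 1 -100
```

```text
in nest [-144.     2.1   37.9] yaw err -0.009995964548263458 F [-0.1 -0.4 -0.5] 0.2390385556863681
row [0.001, 0.003, -0.01] [-44.0, -1.7, 2.9] rows 0.7
```

Call:
jog_arm(
  motion=[
    [0,0,-0.01,0,-2,2.5,10],
    [0,0,-0.01,0,-2,2.5,10],
    [0,0,-0.01,-10,-2,2.5,10],
    [0,0,-0.01,-20,-2,2.5,10],
    [0,0,-0.01,-20,-2,2.5,10],
    [0,0,-0.01,-20,-2,2.5,10],
  ],
)

```text
t: 34.72
eef_pos: [0.46, 0.2411, 0.0344]
tool_rot: [0.001, -0.084, 0.996, 0.0]
contact_force: [-0.2, 1.4, -0.9]
gripper_width: 0.239
grasp_force: 67.6
```

```bash
python3 ins.py 1 -100
```

```text
in nest [-1.246e+02 -1.000e-01  3.440e+01] yaw err 0.0007960032419855878 F [-0.2  1.4 -0.9] 0.23934236836616843
row [0.0, 0.001, 0.001] [-24.6, 0.1, -0.8] rows 0.4
```

Call:
jog_arm(
  motion=[
    [0,0,0,-8,0,-0.5,10],
    [0,0,0,-16,0,-0.5,10],
    [0,0,0,-24,0,-0.5,10],
    [0,0,0,-32,0,-0.5,10],
    [0,0,0,-32,0,-0.5,10],
  ],
)

```text
t: 35.35
eef_pos: [0.4928, 0.2468, 0.0351]
tool_rot: [0.001, -0.084, 0.996, 0.0]
contact_force: [1.6, 3.6, -1.6]
gripper_width: 0.236
grasp_force: 66.9
```

```bash
python3 ins.py 1 -65
```

```text
in nest [-91.3   0.1  35.1] yaw err 0.0005390883347899944 F [ 1.6  3.6 -1.6] 0.23628723121008008
row [0.001, 0.003, 0.001] [-26.3, -0.1, -0.0] rows 0.4
```

Call:
jog_arm(
  motion=[
    [0,0,0,-8,0,0,10],
    [0,0,0,-16,0,0,10],
    [0,0,0,-22,0,0,10],
    [0,0,0,-26,0,0,10],
    [0,0,0,-29,0,0,10],
    [0,0,0,-29,0,0,10],
  ],
)

```text
t: 36.1
eef_pos: [0.5185, 0.2512, 0.0346]
tool_rot: [-0.001, -0.084, 0.996, -0.0]
contact_force: [-4.9, 3.6, 1.5]
gripper_width: 0.237
grasp_force: 67.2
```

```bash
python3 ins.py 1 -65
```

```text
in nest [-65.3   0.1  34.6] yaw err 0.00145915848728162 F [-4.9  3.6  1.5] 0.23694783458336868
row [-0.0, -0.002, 0.001] [-0.3, -0.1, -0.6] rows 0.0
```

Call:
jog_arm(
  motion=[
    [0,0,0,-2,0,0,10],
    [0,0,0,-3,0,0,10],
    [0,0,0,-3,0,0,10],
  ],
)

```text
t: 36.48
eef_pos: [0.5194, 0.2508, 0.0339]
tool_rot: [-0.003, -0.084, 0.996, -0.001]
contact_force: [-8.7, 3.2, 0.9]
gripper_width: 0.234
grasp_force: 71.2
```

```bash
python3 ins.py 1 -65
```

```text
in nest [-64.5  -0.4  33.9] yaw err 0.0011881598664729154 F [-8.7  3.2  0.9] 0.23438157648144164
row [-0.002, -0.006, 0.001] [0.5, 0.4, -1.3] rows 0.0
```

Pin 1 is home (handle in contact, 9 N). I release, back off and go to the pin near nest 3.

Call:
jog_arm(
  motion=[
    [0,0,0,2,0,0,45],
    [0,0,0,2,0,0,45],
    [0,0,0,2,0,0,45],
    [0,0,0,2,0,0,45],
    [0,0,0,10,0,-30,45],
    [0,0,0,25,0,-80,60],
    [0,0,0,45,0,-135,85],
    [0,0,0,45,0,-190,85],
    [0,0,0,45,0,-215,85],
    [0,0,0,45,0,-215,85],
  ],
)

```text
t: 37.72
eef_pos: [0.4797, 0.2446, 0.2523]
tool_rot: [0.003, -0.084, 0.996, 0.001]
contact_force: [0.5, -0.7, 0.1]
gripper_width: 0.991
grasp_force: 0.0
```

```bash
python3 - <<'E'
from h import *
p=bot.read_camera('scene'); save(p,'s3'); 
print([(round(d['score'],2),np.round(d['xy']).tolist(),at(p,d['xy'],.011).round(3).tolist()) for d in bot.tip_of('pin_1',p)])
print(proj(p,nest(1,[-51,0,37]),p['T']),tool()[0][:3,3])
row([.445,-.07,.25],np.pi/2)
E
```

```text
[(0.84, [149.0, 268.0], [0.462, -0.288, 0.011]), (0.81, [264.0, 196.0], [0.456, 0.086, 0.011]), (0.73, [326.0, 175.0], [0.51, 0.282, 0.011]), (0.71, [406.0, 189.0], [0.707, 0.388, 0.011]), (0.55, [344.0, 191.0], [0.594, 0.258, 0.011]), (0.53, [222.0, 218.0], [0.444, -0.054, 0.011])]
[326.63088258 174.75414114] [0.47810066 0.24361733 0.24923708]
row [-0.0, 0.001, 1.739] [85.1, -303.7, -0.6] rows 9.3
```

Call:
jog_arm(
  motion=[
    [0,0,0.18,8,-30,0,85],
    [0,0,0.36,16,-60,0,85],
    [0,0,0.54,24,-90,0,85],
    [0,0,0.72,32,-120,0,85],
    [0,0,0.9,40,-150,0,85],
    [0,0,1.08,48,-180,0,85],
    [0,0,1.26,56,-210,0,85],
    [0,0,1.44,66,-240,0,85],
    [0,0,1.6,76,-270,0,85],
    [0,0,1.739,85,-304,0,85],
  ],
)

```text
t: 39.08
eef_pos: [0.4442, -0.0708, 0.2482]
tool_rot: [-0.001, 0.709, 0.706, -0.001]
contact_force: [1.1, 0.0, -0.1]
gripper_width: 0.997
grasp_force: 0.0
```

```bash
python3 pin.py p3
```

```text
39.075 [ 0.4442 -0.0708  0.2482] [(0.93, [301.0, 31.0], [0.4589, 0.0833, 0.011]), (0.74, [302.0, 336.0], [0.4635, -0.2806, 0.011]), (0.64, [279.0, 170.0], [0.4351, -0.0591, 0.011])]
handle [ 0.4642 -0.2769] wid,len [np.float64(0.023), np.float64(0.072)] axis deg 86.7
handle [ 0.1234 -0.1533] wid,len [np.float64(0.036), np.float64(0.209)] axis deg 89.0
[-0.22971756  0.07602849  0.27063727  2.06161616 -0.02206801  1.00895286
  0.04347472]
```

```bash
sed -i 's/>600/>200/' pin.py; python3 pin.py p3
```

```text
39.175 [ 0.4438 -0.0737  0.2483] [(0.96, [304.0, 336.0], [0.4647, -0.2835, 0.011]), (0.92, [301.0, 25.0], [0.4599, 0.0855, 0.011]), (0.9, [279.0, 161.0], [0.4352, -0.0525, 0.011]), (0.46, [539.0, 282.0], [0.7602, -0.2076, 0.011])]
handle [ 0.4641 -0.2771] wid,len [np.float64(0.023), np.float64(0.072)] axis deg 86.8
handle [ 0.1233 -0.1574] wid,len [np.float64(0.037), np.float64(0.205)] axis deg 88.8
[-0.23213417  0.07612456  0.26571783  2.0607734  -0.02336957  1.00899046
  0.04504988]
```

View pics/p3.png

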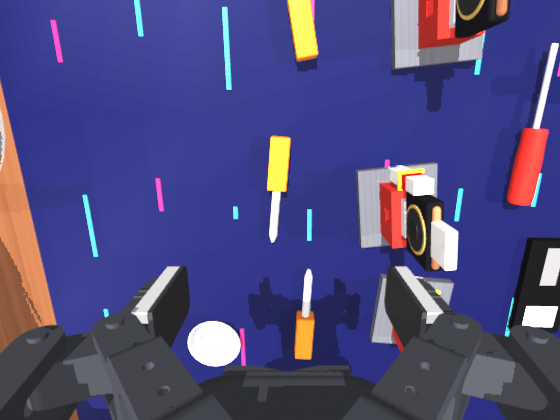

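```bash
python3 - <<'E'
from h import *
p=bot.read_camera('wrist'); T=tool()[0]@np.array(p['tool_from_camera'])
w=[at(p,u,.022,T)[:2] for u in [(270,136),(290,138),(286,191),(267,189)]]; print(np.round(w,4)); c=np.mean(w,0); t=at(p,(273,241),.011,T)[:2]
a=np.arctan2(*(c-t)[::-1]); print(c,np.degrees(a),np.linalg.norm(c-t))
row(np.r_[c+.015*np.array([np.cos(a),np.sin(a)]),.004],a)
E
```

```text
[[ 0.427  -0.0197]
 [ 0.4486 -0.0218]
 [ 0.4444 -0.0805]
 [ 0.4229 -0.0782]]
[ 0.43570043 -0.05003648] 85.7291944042787 0.09527268364930695
row [-0.001, 0.0, 0.076] [34.3, -7.9, 244.8] rows 4.0
```

The pin's handle is at (279,163) and its measured length of 95 mm matches. Grasping it.

Call:
jog_arm(
  motion=[
    [0,0,0.076,12,-8,60,45],
    [0,0,0.076,34,-8,120,45],
    [0,0,0.076,34,-8,180,45],
    [0,0,0.076,34,-8,210,45],
    [0,0,0.076,34,-8,230,45],
    [0,0,0.076,34,-8,243,45],
    [0,0,0.076,34,-8,244,45],
    [0,0,0.076,34,-8,244,45],
  ],
)

```text
t: 40.33
eef_pos: [0.4382, -0.0357, 0.0063]
tool_rot: [0.001, 0.733, 0.68, 0.001]
contact_force: [-0.2, 0.2, -0.1]
gripper_width: 0.528
grasp_force: 0.0
```

Call:
jog_arm(
  motion=[
    [0,0,0,0,0,0,10],
    [0,0,0,0,0,0,10],
    [0,0,0,0,0,0,10],
    [0,0,0,0,0,0,10],
    [0,0,0,0,0,0,10],
  ],
)

```text
t: 40.95
eef_pos: [0.4384, -0.0359, 0.0068]
tool_rot: [0.001, 0.734, 0.68, 0.001]
contact_force: [-1.8, 1.2, 7.6]
gripper_width: 0.244
grasp_force: 67.8
```

Call:
jog_arm(
  motion=[
    [0,0,0,0,0,-20,10],
    [0,0,0,0,0,-60,10],
    [0,0,0,0,0,-110,10],
    [0,0,0,0,0,-160,10],
    [0,0,0,0,0,-195,10],
    [0,0,0,0,0,-195,10],
    [0,0,0,0,0,-195,10],
  ],
)

```text
t: 41.82
eef_pos: [0.4369, -0.0359, 0.2004]
tool_rot: [0.0, 0.733, 0.68, 0.0]
contact_force: [-0.2, -0.0, -1.6]
gripper_width: 0.235
grasp_force: 68.5
```

```bash
python3 - <<'E'
from h import *
print(tool()[0][:3,3], tool()[1]['gripper_width'])
row(nest(3,[-146,0,200]),np.pi+N[3][2])
E
```

```text
[ 0.43689431 -0.03589412  0.20041154] 0.23537095275724315
row [0.001, 0.0, -1.743] [-86.8, -2.2, 0.4] rows 9.3
```

Call:
jog_arm(
  motion=[
    [0,0,-0.18,-8,0,0,10],
    [0,0,-0.36,-16,0,0,10],
    [0,0,-0.54,-24,0,0,10],
    [0,0,-0.72,-32,0,0,10],
    [0,0,-0.9,-42,0,0,10],
    [0,0,-1.08,-52,-1,0,10],
    [0,0,-1.26,-62,-1,0,10],
    [0,0,-1.44,-72,-2,0,10],
    [0,0,-1.6,-80,-2,0,10],
    [0,0,-1.743,-87,-2,0,10],
  ],
)

```text
t: 43.08
eef_pos: [0.4277, -0.1228, 0.1992]
tool_rot: [-0.001, -0.05, 0.999, 0.0]
contact_force: [0.8, 0.1, -1.1]
gripper_width: 0.236
grasp_force: 68.5
```

```bash
python3 ins.py 3 -146
```

```text
in nest [-146.4   -0.4  199.2] yaw err 0.004921782824988341 F [ 0.8  0.1 -1.1] 0.2363125335609989
row [0.0, -0.002, 0.005] [-0.8, 0.4, 164.0] rows 2.6
```

Call:
jog_arm(
  motion=[
    [0,0,0.002,0,0,50,10],
    [0,0,0.002,0,0,100,10],
    [0,0,0.002,0,0,140,10],
    [0,0,0.002,0,0,163,10],
    [0,0,0.002,0,0,165,10],
    [0,0,0.002,0,0,165,10],
    [0,0,0.002,0,0,165,10],
    [0,0,0.002,0,0,165,10],
  ],
)

```text
t: 44.08
eef_pos: [0.4297, -0.1227, 0.0366]
tool_rot: [0.001, -0.047, 0.999, -0.0]
contact_force: [0.2, 0.6, -0.5]
gripper_width: 0.241
grasp_force: 68.5
```

```bash
python3 ins.py 3 -126
```

```text
in nest [-144.4   -0.5   36.6] yaw err -0.0017777450432028274 F [ 0.2  0.6 -0.5] 0.24077686155976144
row [-0.0, 0.003, -0.002] [-18.4, 0.6, 1.5] rows 0.3
```

Call:
jog_arm(
  motion=[
    [0,0,-0.001,0,0.5,1,10],
    [0,0,-0.001,-8,0.5,1,10],
    [0,0,-0.001,-16,0.5,1,10],
    [0,0,-0.001,-20,0.5,1,10],
    [0,0,-0.001,-20,0.5,1,10],
  ],
)

```text
t: 44.7
eef_pos: [0.4496, -0.1193, 0.0347]
tool_rot: [0.001, -0.048, 0.999, 0.0]
contact_force: [0.7, 3.7, -1.4]
gripper_width: 0.238
grasp_force: 67.7
```

Call:
jog_arm(
  motion=[
    [0,0,0,-8,0,0,10],
    [0,0,0,-16,0,0,10],
    [0,0,0,-24,0,0,10],
    [0,0,0,-32,0,0,10],
    [0,0,0,-32,0,0,10],
  ],
)

```text
t: 45.32
eef_pos: [0.4823, -0.1164, 0.035]
tool_rot: [0.002, -0.048, 0.999, 0.0]
contact_force: [0.8, 4.7, -2.6]
gripper_width: 0.236
grasp_force: 67.7
```

```bash
python3 ins.py 3 -65
```

```text
in nest [-91.4   0.7  35. ] yaw err 0.0008478814623487096 F [ 0.8  4.7 -2.6] 0.2362830220250527
row [0.0, 0.003, 0.001] [-26.4, -0.7, -0.1] rows 0.4
```

Call:
jog_arm(
  motion=[
    [0,0,0,-8,0.7,0.5,10],
    [0,0,0,-16,0.7,0.5,10],
    [0,0,0,-22,0.7,0.5,10],
    [0,0,0,-26,0.7,0.5,10],
    [0,0,0,-29,0.7,0.5,10],
    [0,0,0,-31,0.7,0.5,10],
    [0,0,0,-31,0.7,0.5,10],
  ],
)

```text
t: 46.2
eef_pos: [0.5034, -0.1149, 0.0332]
tool_rot: [-0.007, -0.046, 0.999, 0.001]
contact_force: [-21.2, 1.6, 13.5]
gripper_width: 0.233
grasp_force: 71.8
```

```bash
python3 ins.py 3 -65
```

```text
in nest [-70.3   0.2  33.2] yaw err -0.0037174090030083207 F [-21.2   1.6  13.5] 0.2330035708564985
row [0.002, -0.014, -0.004] [-5.3, -0.1, -2.1] rows 0.1
```

Call:
jog_arm(
  motion=[
    [0,0,0,4,0,-1.5,10],
    [0,0,0,4,0,-1.5,10],
    [0,0,0,2,0,-1.5,10],
    [0,0,0,0,0,-1.5,10],
    [0,0,0,-1,0,-1.5,10],
    [0,0,0,-1,0,-1.5,10],
  ],
)

```text
t: 46.95
eef_pos: [0.5035, -0.1151, 0.0343]
tool_rot: [-0.008, -0.046, 0.999, 0.001]
contact_force: [-23.0, -0.0, 11.8]
gripper_width: 0.238
grasp_force: 71.5
```

```bash
python3 ins.py 3 -65
```

```text
in nest [-70.3  -0.   34.3] yaw err -0.004239160464719838 F [-23.   -0.   11.8] 0.23760964606401136
row [0.002, -0.016, -0.004] [-5.3, 0.1, -1.0] rows 0.1
```

Call:
jog_arm(
  motion=[
    [0,0,0,4,0,0,10],
    [0,0,0,4,0,0,45],
    [0,0,0,4,0,0,45],
    [0,0,0,4,0,0,45],
    [0,0,0,10,0,-30,45],
    [0,0,0,25,0,-80,60],
    [0,0,0,45,0,-135,85],
    [0,0,0,45,0,-190,85],
    [0,0,0,45,0,-215,85],
    [0,0,0,45,0,-215,85],
  ],
)

```text
t: 48.2
eef_pos: [0.4694, -0.118, 0.2533]
tool_rot: [0.003, -0.047, 0.999, -0.0]
contact_force: [0.0, 0.6, -0.6]
gripper_width: 0.998
grasp_force: 0.0
```

```bash
python3 - <<'E'
from h import *
p=bot.read_camera('scene'); save(p,'s4'); 
print([(round(d['score'],2),np.round(d['xy']).tolist(),at(p,d['xy'],.011).round(3).tolist()) for d in bot.tip_of('pin_1',p)])
print(proj(p,nest(3,[-51,0,37]),p['T']),proj(p,nest(3,[-57,0,37]),p['T']),tool()[0][:3,3])
q=bot.read_camera('top'); save(q,'t4')
c=[]
for s,k in ((p,3),(p,1)):
    u=proj(s,nest(k,[-10,0,50]),s['T']).astype(int); im=np.ascontiguousarray(s['pixels'][u[1]-40:u[1]+35,u[0]-50:u[0]+50,::-1]); c.append(cv2.resize(im,(400,300),interpolation=cv2.INTER_CUBIC))
cv2.imwrite('pics/c4.png',np.hstack(c))
row([.46,-.22,.25],-np.pi/2)
E
```

```text
[(0.77, [151.0, 264.0], [0.456, -0.278, 0.011]), (0.68, [223.0, 238.0], [0.504, -0.1, 0.011]), (0.67, [266.0, 200.0], [0.47, 0.078, 0.011]), (0.56, [124.0, 247.0], [0.363, -0.292, 0.011]), (0.54, [326.0, 174.0], [0.508, 0.283, 0.011])]
[223.37907894 236.05459034] [221.58128846 234.96021422] [ 0.46751948 -0.11763371  0.25047154]
row [0.0, -0.0, -1.476] [16.8, -101.3, -0.1] rows 7.9
```

View pics/c4.png

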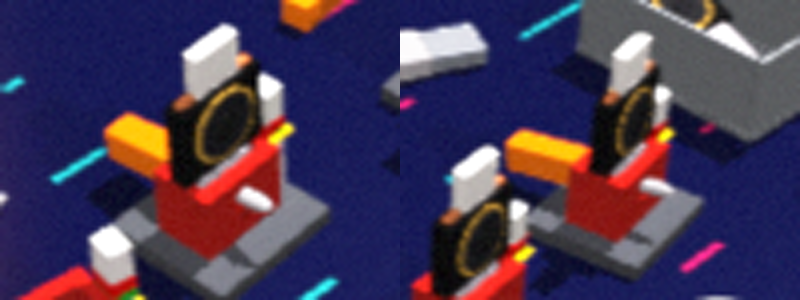

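Views are used up, but both pins show their tips through the rear (about (255,200) and (655,187)), so both are home. Now the right-hand pin: turn the long way round to yaw -93°.

Call:
jog_arm(
  motion=[
    [0,0,0.16,2,-13,0,85],
    [0,0,0.32,4,-26,0,85],
    [0,0,0.48,6,-39,0,85],
    [0,0,0.64,8,-52,0,85],
    [0,0,0.8,10,-65,0,85],
    [0,0,0.96,12,-78,0,85],
    [0,0,1.12,14,-91,0,85],
    [0,0,1.28,15,-104,0,85],
    [0,0,1.44,16,-117,0,85],
    [0,0,1.6,16,-133,0,85],
  ],
)

```text
t: 49.6
eef_pos: [0.4636, -0.2516, 0.2492]
tool_rot: [-0.001, 0.685, 0.728, -0.001]
contact_force: [-0.1, -0.2, 0.3]
gripper_width: 0.992
grasp_force: 0.0
```

Call:
jog_arm(
  motion=[
    [0,0,0.16,0,0,0,85],
    [0,0,0.32,0,0,0,85],
    [0,0,0.48,0,0,0,85],
    [0,0,0.64,0,0,0,85],
    [0,0,0.8,0,0,0,85],
    [0,0,0.96,0,0,0,85],
    [0,0,1.12,0,0,0,85],
    [0,0,1.28,0,0,0,85],
    [0,0,1.44,0,0,0,85],
    [0,0,1.6,0,0,0,85],
  ],
)

```text
t: 50.85
eef_pos: [0.4636, -0.2513, 0.2494]
tool_rot: [0.0, 1.0, 0.016, -0.001]
contact_force: [0.3, 0.3, 0.0]
gripper_width: 0.997
grasp_force: 0.0
```

Call:
jog_arm(
  motion=[
    [0,0,0.16,0,0,0,85],
    [0,0,0.32,0,0,0,85],
    [0,0,0.48,0,0,0,85],
    [0,0,0.64,0,0,0,85],
    [0,0,0.8,0,0,0,85],
    [0,0,0.96,0,0,0,85],
    [0,0,1.12,0,0,0,85],
    [0,0,1.28,0,0,0,85],
    [0,0,1.44,0,0,0,85],
    [0,0,1.6,0,0,0,85],
  ],
)

```text
t: 52.1
eef_pos: [0.4637, -0.2513, 0.2497]
tool_rot: [0.001, 0.708, -0.706, -0.0]
contact_force: [-1.0, 0.3, -0.3]
gripper_width: 0.997
grasp_force: 0.0
```

```bash
sed -i 's/(24,255,255)/(30,255,255)/' pin.py; python3 pin.py p4; python3 -c "
from h import *
M=tool()[0];print(M.round(3)); row([.464,-.252,.25],np.radians(-93.3))"
```

```text
52.1 [ 0.4637 -0.2513  0.2497] [(0.64, [236.0, 296.0], [0.528, -0.1, 0.011])]
handle [ 0.5232 -0.1145] wid,len [np.float64(0.029), np.float64(0.064)] axis deg 172.7
handle [ 0.4643 -0.2828] wid,len [np.float64(0.022), np.float64(0.059)] axis deg 86.8
[-0.52144368  0.394266    1.16509247  1.93350132 -0.40870343  1.08280645
 -2.32065231]
[[ 0.006 -1.    -0.002  0.464]
 [-1.    -0.006 -0.001 -0.251]
 [ 0.001  0.002 -1.     0.25 ]
 [ 0.     0.     0.     1.   ]]
row [0.002, -0.001, 0.064] [0.7, -0.2, -0.4] rows 0.3
```

```bash
python3 -c "
from h import *
row([.4635,-.2978,.004],np.radians(-93.2))"
```

```text
row [0.002, -0.001, 0.062] [46.2, 0.1, 245.7] rows 4.0
```

Call:
jog_arm(
  motion=[
    [0,0,0.062,15,0,60,45],
    [0,0,0.062,46,0,120,45],
    [0,0,0.062,46,0,180,45],
    [0,0,0.062,46,0,210,45],
    [0,0,0.062,46,0,230,45],
    [0,0,0.062,46,0,244,45],
    [0,0,0.062,46,0,245,45],
    [0,0,0.062,46,0,245,45],
  ],
)

```text
t: 53.2
eef_pos: [0.4656, -0.2979, 0.0068]
tool_rot: [0.001, -0.688, 0.726, -0.001]
contact_force: [-1.0, 0.7, 0.2]
gripper_width: 0.524
grasp_force: 0.0
```

Call:
jog_arm(
  motion=[
    [0,0,0,0,0,0,10],
    [0,0,0,0,0,0,10],
    [0,0,0,0,0,0,10],
    [0,0,0,0,0,0,10],
    [0,0,0,0,0,0,10],
  ],
)

```text
t: 53.82
eef_pos: [0.4656, -0.2979, 0.0071]
tool_rot: [0.001, -0.688, 0.726, -0.001]
contact_force: [-1.0, 1.5, 6.4]
gripper_width: 0.237
grasp_force: 68.1
```

Call:
jog_arm(
  motion=[
    [0,0,0,0,0,-20,10],
    [0,0,0,0,0,-60,10],
    [0,0,0,0,0,-110,10],
    [0,0,0,0,0,-160,10],
    [0,0,0,0,0,-205,10],
    [0,0,0,0,0,-245,10],
    [0,0,0,0,0,-245,10],
    [0,0,0,0,0,-245,10],
  ],
)

```text
t: 54.82
eef_pos: [0.4642, -0.2971, 0.2508]
tool_rot: [0.001, -0.688, 0.726, -0.0]
contact_force: [-1.0, -0.4, -1.6]
gripper_width: 0.239
grasp_force: 68.1
```

```bash
python3 - <<'E'
from h import *
print(tool()[0][:3,3], tool()[1]['gripper_width'])
t=nest(2,[-146,0,245]);c=row([t[0],t[1],.245],0); print(t)
E
```

```text
[ 0.46422294 -0.29707658  0.25083845] 0.23911075189247197
row [-0.002, -0.0, -1.625] [-376.3, 32.3, 6.2] rows 8.7
[0.45240339 0.08038583 0.245     ]
```

Call:
jog_arm(
  motion=[
    [0,0,-0.16,-38,3,0,10],
    [0,0,-0.32,-76,6,0,10],
    [0,0,-0.48,-114,9,0,10],
    [0,0,-0.64,-152,12,0,10],
    [0,0,-0.8,-190,15,0,10],
    [0,0,-0.96,-228,18,0,10],
    [0,0,-1.12,-266,22,0,10],
    [0,0,-1.28,-304,26,0,10],
    [0,0,-1.44,-340,29,0,10],
    [0,0,-1.62,-376,32,0,10],
  ],
)

```text
t: 56.08
eef_pos: [0.4519, 0.0805, 0.2499]
tool_rot: [0.0, 1.0, 0.0, -0.001]
contact_force: [0.0, 0.2, -0.8]
gripper_width: 0.24
grasp_force: 68.0
```

Call:
jog_arm(
  motion=[
    [0,0,-0.16,0,0,0,10],
    [0,0,-0.32,0,0,0,10],
    [0,0,-0.48,0,0,0,10],
    [0,0,-0.64,0,0,0,10],
    [0,0,-0.8,0,0,0,10],
    [0,0,-0.96,0,0,0,10],
    [0,0,-1.12,0,0,0,10],
    [0,0,-1.28,0,0,0,10],
    [0,0,-1.44,0,0,0,10],
    [0,0,-1.62,0,0,0,10],
  ],
)

```text
t: 57.32
eef_pos: [0.452, 0.0792, 0.2497]
tool_rot: [-0.0, 0.689, 0.724, -0.001]
contact_force: [-0.0, 0.5, -0.9]
gripper_width: 0.236
grasp_force: 68.1
```

Call:
jog_arm(
  motion=[
    [0,0,-0.16,0,0,0,10],
    [0,0,-0.32,0,0,0,10],
    [0,0,-0.48,0,0,0,10],
    [0,0,-0.64,0,0,0,10],
    [0,0,-0.8,0,0,0,10],
    [0,0,-0.96,0,0,0,10],
    [0,0,-1.12,0,0,0,10],
    [0,0,-1.28,0,0,0,10],
    [0,0,-1.44,0,0,0,10],
    [0,0,-1.62,0,0,0,10],
  ],
)

```text
t: 58.58
eef_pos: [0.452, 0.0792, 0.2496]
tool_rot: [-0.001, -0.049, 0.999, -0.001]
contact_force: [0.3, -0.2, -0.9]
gripper_width: 0.238
grasp_force: 68.1
```

```bash
python3 ins.py 2 -146
```

```text
in nest [-146.5   -1.2  249.6] yaw err 0.0004523455465310633 F [ 0.3 -0.2 -0.9] 0.23789496104812624
row [-0.001, -0.002, 0.0] [-0.9, 1.4, 214.4] rows 3.4
```

Call:
jog_arm(
  motion=[
    [0,0,0,0,1,55,10],
    [0,0,0,0,1,110,10],
    [0,0,0,0,1,160,10],
    [0,0,0,0,1,195,10],
    [0,0,0,0,1,210,10],
    [0,0,0,0,1,214,10],
    [0,0,0,0,1,214,10],
    [0,0,0,0,1,214,10],
  ],
)

```text
t: 59.58
eef_pos: [0.4541, 0.0809, 0.0379]
tool_rot: [0.002, -0.047, 0.999, 0.0]
contact_force: [-0.9, -0.2, -0.6]
gripper_width: 0.241
grasp_force: 68.1
```

```bash
python3 ins.py 2 -126
```

```text
in nest [-144.2    0.3   37.9] yaw err -0.00500305236335663 F [-0.9 -0.2 -0.6] 0.24068455772966627
row [0.001, 0.003, -0.005] [-18.2, -0.3, 2.8] rows 0.3
```

Call:
jog_arm(
  motion=[
    [0,0,-0.004,0,0,2,10],
    [0,0,-0.004,-8,0,2,10],
    [0,0,-0.004,-16,0,2,10],
    [0,0,-0.004,-20,0,2,10],
    [0,0,-0.004,-20,0,2,10],
  ],
)

```text
t: 60.2
eef_pos: [0.4736, 0.0825, 0.0349]
tool_rot: [0.001, -0.049, 0.999, -0.0]
contact_force: [-0.4, -0.1, -1.4]
gripper_width: 0.238
grasp_force: 68.1
```

Call:
jog_arm(
  motion=[
    [0,0,0,-8,0,0,10],
    [0,0,0,-16,0,0,10],
    [0,0,0,-24,0,0,10],
    [0,0,0,-32,0,0,10],
    [0,0,0,-32,0,0,10],
  ],
)

```text
t: 60.82
eef_pos: [0.5059, 0.0856, 0.035]
tool_rot: [0.001, -0.049, 0.999, -0.0]
contact_force: [0.3, 0.6, -0.2]
gripper_width: 0.238
grasp_force: 68.1
```

```bash
python3 ins.py 2 -66
```

```text
in nest [-92.3  -0.   35. ] yaw err -0.0010946597916969836 F [ 0.3  0.6 -0.2] 0.2383402704550369
row [-0.0, 0.002, -0.001] [-26.3, 0.1, -0.2] rows 0.4
```

Call:
jog_arm(
  motion=[
    [0,0,0,-8,0,-0.5,10],
    [0,0,0,-16,0,-0.5,10],
    [0,0,0,-20,0,-0.5,10],
    [0,0,0,-24,0,-0.5,10],
    [0,0,0,-27,0,-0.5,10],
    [0,0,0,-29,0,-0.5,10],
    [0,0,0,-29,0,-0.5,10],
  ],
)

```text
t: 61.7
eef_pos: [0.5319, 0.0882, 0.035]
tool_rot: [-0.002, -0.049, 0.999, -0.0]
contact_force: [-5.5, -0.7, 1.5]
gripper_width: 0.235
grasp_force: 68.3
```

```bash
python3 ins.py 2 -66
```

```text
in nest [-66.1  -0.   35. ] yaw err -0.0010113358514409754 F [-5.5 -0.7  1.5] 0.23502014701593582
row [0.0, -0.003, -0.001] [-0.1, 0.0, -0.2] rows 0.0
```

Call:
jog_arm(
  motion=[
    [0,0,0,-2,0,0,10],
    [0,0,0,-3,0,0,10],
    [0,0,0,-3,0,0,10],
  ],
)

```text
t: 62.08
eef_pos: [0.532, 0.0882, 0.0343]
tool_rot: [-0.004, -0.049, 0.999, -0.0]
contact_force: [-10.5, -1.0, 4.5]
gripper_width: 0.239
grasp_force: 68.6
```

Call:
jog_arm(
  motion=[
    [0,0,0,2,0,0,10],
    [0,0,0,2,0,0,45],
    [0,0,0,2,0,0,45],
    [0,0,0,2,0,0,45],
    [0,0,0,10,0,-30,45],
    [0,0,0,25,0,-80,60],
    [0,0,0,45,0,-135,85],
    [0,0,0,45,0,-190,85],
    [0,0,0,45,0,-235,85],
    [0,0,0,45,0,-285,85],
  ],
)

```text
t: 63.32
eef_pos: [0.4916, 0.0842, 0.3222]
tool_rot: [0.001, -0.048, 0.999, 0.0]
contact_force: [0.4, 0.1, -0.1]
gripper_width: 0.995
grasp_force: 0.0
```

```bash
cat > fin.py <<'E'
from h import *
p=bot.read_camera('scene'); save(p,'sf'); hsv=cv2.cvtColor(p['pixels'],cv2.COLOR_RGB2HSV)
print(bot.get_obs()['t'],[(round(d['score'],2),np.round(d['xy'],1).tolist()) for d in bot.tip_of('pin_1',p)])
ym=cv2.inRange(hsv,(25,150,120),(35,255,255)); om=cv2.inRange(hsv,(8,170,120),(24,255,255))
for k in (1,2,3):
    print(k,'pin exp',proj(p,nest(k,[-51,0,37]),p['T']).round(1),'hub exp',proj(p,nest(k,[0,0,88]),p['T']).round(1))
    u=proj(p,nest(k,[9,40,50]),p['T']).astype(int)
    ys,xs=np.nonzero(ym[u[1]-14:u[1]+12,u[0]-12:u[0]+12]); print('  yellow rows',ys.min()+u[1]-14 if len(ys) else None,ys.max()+u[1]-14 if len(ys) else None,'n',len(ys),'med',(np.median(xs)+u[0]-12) if len(xs) else 0)
    print('  lower-edge exp at near corner m=0,9,12,16:',[proj(p,nest(k,[11,48,40+m]),p['T']).round(1).tolist() for m in (0,9,12,16)])
    v=proj(p,nest(k,[-51,0,37]),p['T']).astype(int); m=om[v[1]-15:v[1]+15,v[0]-18:v[0]+18]; ys,xs=np.nonzero(m); print('  orange centroid',xs.mean()+v[0]-18,ys.mean()+v[1]-15,len(xs))
print('hub',[(round(d['score'],2),np.round(d['xy'],1).tolist()) for d in bot.tip_of('hub_a',p)])
for t in ['screwdriver','brush','cleaner','screwjar','battery','tape','dish']:
    print(t,[(round(d['score'],2),np.round(d['xy']).tolist()) for d in bot.tip_of(t,p)][:2])
print(tool()[0].round(3)[:3,3])
E
python3 fin.py
```

```text
63.375 [(0.73, [325.6, 172.5]), (0.61, [263.5, 196.8]), (0.52, [224.9, 233.1]), (0.45, [286.9, 203.2])]
1 pin exp [326.6 174.8] hub exp [344.4 165.7]
  yellow rows 169 170 n 5 med 355.0
  lower-edge exp at near corner m=0,9,12,16: [[354.8, 173.3], [355.1, 170.7], [355.2, 169.8], [355.4, 168.6]]
  orange centroid 324.38709677419354 174.70430107526883 186
2 pin exp [289.6 203.1] hub exp [306.3 195.3]
  yellow rows 198 200 n 9 med 320.0
  lower-edge exp at near corner m=0,9,12,16: [[320.0, 202.8], [320.2, 200.1], [320.3, 199.2], [320.4, 198.0]]
  orange centroid 285.76354679802955 201.0935960591133 203
3 pin exp [223.4 236.1] hub exp [238.1 229.4]
  yellow rows 230 234 n 13 med 255.0
  lower-edge exp at near corner m=0,9,12,16: [[256.1, 236.0], [256.0, 233.2], [256.0, 232.2], [256.0, 231.0]]
  orange centroid 221.13829787234042 233.97340425531914 188
hub [(0.86, [306.9, 195.5]), (0.79, [236.8, 229.3]), (0.52, [355.0, 139.6])]
screwdriver [(0.64, [306.0, 265.0])]
brush [(0.6, [280.0, 155.0])]
cleaner [(0.87, [349.0, 274.0]), (0.7, [344.0, 193.0])]
screwjar [(0.56, [368.0, 235.0])]
battery [(0.84, [264.0, 332.0])]
tape [(0.59, [404.0, 187.0])]
dish [(0.57, [121.0, 246.0]), (0.49, [199.0, 297.0])]
[0.491 0.084 0.319]
```

```bash
python3 - <<'E'
from h import *
p=bot.read_camera('wrist'); tfc=np.array(p['tool_from_camera'])
for k in (2,3):
  for t in (.6,-.6):
    Rm=Rt(np.pi,t); X=nest(k,[-9,30,50]); 
    o=X-Rm@(tfc[:3,:3]@[0,-.03,.27]+tfc[:3,3]); print(k,t,'tcp',o.round(3),'cam',(Rm@tfc[:3,3]+o).round(3)); row(o,np.pi,tilt=t)
E
```

```text
2 0.6 tcp [0.676 0.123 0.14 ] cam [0.699 0.123 0.297]
row [-0.03, 0.599, 0.094] [-187.8, 21.4, 179.9] rows 4.2
2 -0.6 tcp [0.535 0.123 0.167] cam [0.397 0.123 0.245]
row [0.028, -0.6, 0.094] [-47.3, 35.0, 152.8] rows 3.3
3 0.6 tcp [ 0.652 -0.079  0.14 ] cam [ 0.675 -0.08   0.297]
row [-0.03, 0.599, 0.094] [-144.0, -178.3, 180.1] rows 4.7
3 -0.6 tcp [ 0.511 -0.079  0.167] cam [ 0.372 -0.08   0.245]
row [0.028, -0.6, 0.094] [-3.5, -164.6, 153.0] rows 3.6
```

Call:
jog_arm(
  motion=[
    [0,0,0.094,0,-40,10,85],
    [0,-0.1,0.094,0,-80,30,85],
    [0.02,-0.25,0.094,0,-120,70,85],
    [0.025,-0.4,0.094,-3,-150,110,85],
    [0.028,-0.55,0.094,-3,-165,140,85],
    [0.028,-0.6,0.094,-3,-165,153,85],
    [0.028,-0.6,0.094,-3,-165,153,85],
    [0.028,-0.6,0.094,-3,-165,153,85],
  ],
)

```text
t: 64.88
eef_pos: [0.5224, -0.0573, 0.1788]
tool_rot: [0.28, -0.003, 0.96, 0.022]
contact_force: [-0.1, -0.3, 0.0]
gripper_width: 0.994
grasp_force: 0.0
```

```bash
cat > tt.py <<'E'
from h import *
import sys
k=int(sys.argv[1]); M,o=tool(); p,T=wrist(); save(p,'tt%d'%k); print(o['t'],M[:3,3].round(3),M[:3,2].round(2))
hsv=cv2.cvtColor(p['pixels'],cv2.COLOR_RGB2HSV)
P=lambda x,y,z: proj(p,nest(k,[x,y,z]),T).round(1)
print('post face z 88,56,52,49,40,12',[P(-9,40,z).tolist() for z in (88,56,52,49,40,12)])
a=P(-9,40,80);b=P(-9,40,15)
for yy in (36,40,44):
    s=''
    for z in range(84,14,-1):
        u=np.round(P(-9,yy,z)).astype(int); h,S,V=hsv[u[1],u[0]] if 0<=u[0]<560 and 0<=u[1]<420 else (0,0,0)
        s+='w' if S<70 and V>90 else 'Y' if 22<=h<38 and S>100 else 'G' if 38<=h<90 and S>90 else 'R' if (h<12 or h>168) and S>100 else 'k' if V<60 else '.'
    print(yy,s)
# pin: orange front edge / red face along axis
s=''
for x in range(-90,-10): 
    u=np.round(P(x,0,51-3)).astype(int); h,S,V=hsv[u[1],u[0]] if 0<=u[0]<560 and 0<=u[1]<420 else (0,0,0)
    s+='O' if 8<=h<25 and S>130 else 'R' if (h<8 or h>168) and S>100 else '.'
print('pin x -90..-10',s)
E
python3 tt.py 3
```

```text
64.875 [ 0.522 -0.057  0.179] [ 0.54  0.04 -0.84]
post face z 88,56,52,49,40,12 [[264.2, 191.7], [264.3, 163.2], [264.3, 160.0], [264.3, 157.6], [264.3, 150.6], [264.4, 130.7]]
36 wwwwwwwwwwwwwwwww.RRRRRRRRRRRYYYYYYY.wwwwwwwwwwwwwwwwwwwwwwwwwwwwwwwww
40 wwwwwwwwwwwwwwwwwRRRRRRRRRRRYYYYYYYYYwwwwwwwwwwwwwwwwwwwwwwwwwwwwwwwww
44 wwwwwwwwwwwwwwwww.RRRRRRRRRR.GYYYYYY..wwwwwwwwwwwwwwwwwwwwwwwwwwwwwwww
pin x -90..-10 OOOOOOOOOOOOOOOOOOOOOOOOOOOOOOOOO................................O....RRRRRRRRRR
```

```bash
python3 tt.py 3; python3 - <<'E'
from h import *
p=bot.read_camera('wrist'); tfc=np.array(p['tool_from_camera'])
for k in (4,2,1):
    Rm=Rt(np.pi+.0,-.57); X=nest(k,[-9,30,50]); o=X-Rm@(tfc[:3,:3]@[0,-.03,.27]+tfc[:3,3]); row(o,np.pi,tilt=-.57)
E
```

```text
64.925 [ 0.521 -0.058  0.178] [ 0.54  0.04 -0.84]
post face z 88,56,52,49,40,12 [[265.9, 193.8], [266.0, 165.2], [266.0, 161.9], [266.0, 159.5], [266.0, 152.5], [266.1, 132.5]]
36 wwwwwwwwwwwwwwwww.RRRRRRRRRRRYYYYYYYYwwwwwwwwwwwwwwwwwwwwwwwwwwwwwwwww
40 wwwwwwwwwwwwwwwwwRRRRRRRRRRR.YYYYYYYYwwwwwwwwwwwwwwwwwwwwwwwwwwwwwwwww
44 wwwwwwwwwwwwwwwww.RRRRRRRRRRRYYYYYYY..wwwwwwwwwwwwwwwwwwwwwwwwwwwwwwww
pin x -90..-10 OOOOOOOOOOOOOOOOOOOOOOOOOOOOOOO..................................O....RRRRRRRRRR
row [0.045, -0.005, -0.008] [-18.5, -164.5, 15.7] rows 2.7
row [0.045, -0.005, -0.008] [-7.4, 179.2, 25.8] rows 2.9
row [0.045, -0.005, -0.008] [8.1, 345.7, 24.3] rows 5.5
```

Call:
jog_arm(
  motion=[
    [0.02,0,0,-6,-50,3,85],
    [0.045,-0.005,0,-12,-100,8,85],
    [0.045,-0.005,0,-18,-150,15,85],
    [0.045,-0.005,0,-18,-164,15,85],
    [0.045,-0.005,0,-18,-164,15,85],
    [0.045,-0.005,0,-18,-164,15,85],
  ],
)

```text
t: 65.78
eef_pos: [0.5486, -0.2231, 0.1701]
tool_rot: [0.282, 0.005, 0.959, 0.001]
contact_force: [1.0, -0.7, 0.7]
gripper_width: 0.996
grasp_force: 0.0
```

```bash
python3 tt.py 4; python3 - <<'E'
from h import *
im=cv2.imread('pics/tt3.png'); hsv=cv2.cvtColor(im,cv2.COLOR_BGR2HSV)
m=cv2.inRange(hsv,(8,130,80),(24,255,255))
for c in cv2.findContours(m,0,2)[0]:
    if cv2.contourArea(c)>100: print(cv2.boundingRect(c),cv2.contourArea(c))
E
```

```text
65.775 [ 0.549 -0.223  0.17 ] [ 0.54 -0.   -0.84]
post face z 88,56,52,49,40,12 [[304.1, 208.5], [302.5, 178.7], [302.3, 175.3], [302.2, 172.8], [301.8, 165.5], [300.7, 144.7]]
36 wwwwwwwwwwwwwwwwwRRRRRRRRRR.GGGGGGwwwwwwYYYYYYYYwwwwwwwwwwwwwwwwwwwwww
40 wwwwwwwwwwwwwwwwwRRRRRRRRRRRYGGGGGGwwwww.YYYYYYwwwwwwwwwwwwwwwwwwwwwww
44 wwwwwwwwwwwwwwwwwwRRRRRRRRRRGGGGGGGwwwwwYYYYYYYwwwwwwwwwwwwwwwwwwwwwww
pin x -90..-10 .............................................RRRRRRRRRRRRRRRRRRRRRRR..RRRRRRRRRR
(0, 330, 27, 12) 175.5
(64, 329, 28, 8) 110.5
(474, 314, 86, 12) 709.0
(188, 286, 96, 49) 600.5
(171, 236, 16, 9) 104.0
(437, 196, 66, 47) 2271.5
(181, 178, 66, 50) 2453.5
(435, 91, 54, 79) 1172.5
(177, 60, 52, 90) 2949.5
(436, 0, 102, 36) 462.5
```

```bash
cat >> tt.py <<'E'
m=cv2.inRange(hsv,(7,130,60),(26,255,255))
for j in (1,2,3):
    e=[proj(p,nest(j,[x,y,z]),T) for x in (-81,-21) for y in (-11,11) for z in (26,48)]; e=np.array(e)
    if (e.min()<-20) or e[:,0].max()>580: continue
    print('nest',j,'exp box',e.min(0).round(),e.max(0).round(),'rear-top',proj(p,nest(j,[-81,0,48]),T).round(),'front-top',proj(p,nest(j,[-21,0,48]),T).round())
for c in cv2.findContours(m,0,2)[0]:
    if cv2.contourArea(c)>500: print(cv2.boundingRect(c),cv2.contourArea(c))
E
python3 - <<'E'
from h import *
p=bot.read_camera('wrist'); tfc=np.array(p['tool_from_camera'])
Rm=Rt(np.pi,-.57); X=nest(2,[-9,30,50]); o=X-Rm@(tfc[:3,:3]@[0,-.03,.27]+tfc[:3,3]); row(o,np.pi,tilt=-.57)
E
```

```text
row [-0.001, 0.002, -0.01] [12.8, 345.5, -4.4] rows 5.5
```

Call:
jog_arm(
  motion=[
    [0,0,0,3,50,-20,85],
    [0,0,0,5,105,-30,85],
    [0,0,0,8,160,-30,85],
    [0,0,0,10,220,-30,85],
    [0,0,-0.01,12,275,-25,85],
    [0,0,-0.01,13,325,-10,85],
    [0,0,-0.01,13,345,-4,85],
    [0,0,-0.01,13,345,-4,85],
    [0,0,-0.01,13,345,-4,85],
  ],
)

```text
t: 67.0
eef_pos: [0.5368, 0.1182, 0.1682]
tool_rot: [0.282, -0.002, 0.959, 0.001]
contact_force: [1.7, 0.1, -1.0]
gripper_width: 0.996
grasp_force: 0.0
```

```bash
python3 tt.py 2
```

```text
67.0 [0.537 0.118 0.168] [ 0.54  0.   -0.84]
post face z 88,56,52,49,40,12 [[307.0, 210.5], [305.3, 180.5], [305.1, 177.0], [305.0, 174.5], [304.6, 167.1], [303.4, 146.1]]
36 wwwwwwwwwwwwwwwwwwRRRRRRRRRR.YYYYYYYwwwwwwwwwwwwwwwwwwwwwwwwwwwwwwwwww
40 wwwwwwwwwwwwwwwwwRRRRRRRRRRRYYYYYYY..wwwwwwwwwwwwwwwwwwwwwwwwwwwwwwwww
44 wwwwwwwwwwwwwwwww.RRRRRRRRRRYYYYYYYYwwwwwwwwwwwwwwwwwwwwwwwwwwwwwwwwww
pin x -90..-10 OOOOOOOOOOOOOOOOOOOOOOOOOOOOOOOOOOOOOOOOOOOOOOOOOOOOOOOOOOOOOOOOOO....RRRRRRRRRR
nest 1 exp box [445.  59.] [511. 154.] rear-top [493.  78.] front-top [469. 152.]
nest 2 exp box [222.  79.] [269. 167.] rear-top [239.  97.] front-top [254. 166.]
(479, 299, 81, 35) 845.0
(7, 273, 111, 52) 1542.0
(222, 193, 65, 52) 2569.0
(451, 180, 78, 52) 3072.5
(225, 78, 45, 87) 2739.5
(447, 58, 58, 93) 3711.5
```

All tell-tales stand in the green, the pins are home, the failed blower is in the tray and the arm is clear.

```bash
python3 -c "
from station import bot
print(bot.hand_in())"
```

```text
the job is handed in; nothing more can be done
None
```

I handed the job in at about 67 s: blowers 1–3 (counted from the robot's left) held, were pulled to about 11–12 mm and pinned home, and blower 4 came straight out and is in the reject tray; the hand-in returned no verdict.

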